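# Clamp up glued bars and set the timer

### The job

The loose wooden bars (two to four of them) have just had glue put on: lay every one on the clamp's bed between the jaws, centred across it and side by side, then fit the square-bored T-handle fully home on the clamp's square shaft and turn it clockwise until the bars are pressed tight and the slip clutch clicks. Afterwards, in either order, take the handle off and stand it upright, bore down, back in its cardboard tray, and turn the timer's dial clockwise until the pointer is on the long black mark. Leave the tape, glue and paint alone.

Things in the scene. Friction and masses are not known exactly. Their poses are not given: they have to be found in the camera images.
- clamp: Fixed bench clamp. Origin on the table under its bed; x runs along the jaw travel, z up. Wooden bed 44 mm wide (along y), top 20 mm above the table, no side walls. Fixed jaw at the -x end, inner face at x = -118 mm; moving jaw: jaw. Jaws 18 mm thick, 44 mm wide, tops 58 mm above the table. Behind the moving jaw, at x = 80 mm, a grey housing 52 x 52 mm, 40 mm high, carries the shaft.
- jaw: Moving aluminium jaw. Origin at the middle of its underside; inner face 9 mm from it towards the clamp's -x. Starts fully open (inner face at clamp x = +30 mm, 148 mm from the fixed jaw) and closes towards -x by 24 mm per rad of clockwise turning of the square shaft, up to 100 mm. Stays where it is left.
- shaft (a point): Foot of the upright square drive shaft, on the collar (radius 16 mm, 46 mm above the table) that the handle seats on. z: turning axis; x and y square to the flats. Shaft 16 mm square, 21 mm tall (top 4 mm only 12.5 mm square). Clockwise from above closes the jaw; takes about 0.1 N m while the jaw runs free.
- clutch (a joint): Slip of the torque clutch below the collar, rad: with the bars pressed tight the jaw stops, and at about 0.36 N m the shaft turns on clockwise while the steel disc below it stays. 0 at the start and while it drives; first click at 0.26. It does not spring back; more slip does no harm.
- handle_bore (a point): Mouth of the loose T-handle's square bore, middle of its underside (stands upright, bore down, at the start). z up; x and y square to the bore's sides. Bore 18 mm square, 24 mm deep, chamfered. Steel hub 34 x 34 mm, 30 mm high, wooden grip bar above it, 68 mm in all, 0.13 kg. Fully home, this point meets shaft; any of four quarter turns fits, 0.13 rad play.
- handle_grip (a point): Grip point of the T-handle, in its wooden bar, 54 mm above the bore mouth, on the bore's axis. The bar is 14 mm thick along this point's x, 56 mm long along y, and spans from 30 to 68 mm above the bore mouth.
- tray: Shallow square cardboard tray, fixed, 125 x 125 mm, walls 3 mm thick and 14 mm high, floor 3 mm thick. Origin at the centre of its underside on the table, z up. The T-handle stands in it at the start.
- timer: White mechanical timer box, fixed, 90 x 90 mm, 35 mm high, origin at the centre of its underside on the table. Short black ticks on its top and one long thick black mark (see timer_mark).
- timer_mark (a point): Point at the inner end of the long thick black mark on the timer's top, 30 mm from the dial's axis, 41 mm above the table. The dial is set when its pointer points here (dial = 2.1).
- dial_pointer (a point): Tip of the dial's white pointer line, on the rim of the dial, 30 mm from its axis.
- dial_grip (a point): Grip point of the timer's dial, on its upright axis, 62 mm above the table. The dial is a grey disc of radius 30 mm (its top 41 mm above the table) with an upright bar grip 12 mm thick along this point's y and 46 mm long along x, from 41 to 75 mm above the table. The white pointer end is towards this point's -x.
- dial (a joint): Angle of the timer's dial, rad, grows clockwise seen from above; 2.1 at the long mark, starts between 0.7 and 1.4; turns easily (0.04 N m) and stays where it is left.
- tape: Bystander: yellow ring of tape, 90 mm across, 24 mm high, lying flat between the clamp and the robot. Leave alone.
- glue: Bystander: white glue bottle, 42 mm across, 120 mm high, beyond the bars. Leave alone.
- paint: Bystander: blue paint jar, 52 mm across, 65 mm high, beyond the timer. Leave alone.
- bar0_mid (a point): Centre of a loose pale wooden bar, 30 x 30 x 56 mm (length along its y), 35 g; lies on the table 15 mm above it. Two to four of the four bars are there. All are alike and may take any place in the clamp.
- bar1_mid (a point): Centre of a loose pale wooden bar, 30 x 30 x 56 mm (length along its y), 35 g; lies on the table 15 mm above it. Two to four of the four bars are there. All are alike and may take any place in the clamp.
- bar2_mid (a point): Centre of a loose pale wooden bar, 30 x 30 x 56 mm (length along its y), 35 g; lies on the table 15 mm above it. Two to four of the four bars are there. All are alike and may take any place in the clamp.
- bar3_mid (a point): Centre of a loose pale wooden bar, 30 x 30 x 56 mm (length along its y), 35 g; lies on the table 15 mm above it. Two to four of the four bars are there. All are alike and may take any place in the clamp.
Mind the look-alikes: they are no part of the job. Leave any blue or orange look-alike of the part that bears bar2_mid alone. What is shaped like the part that bears handle_bore but pink is not meant.

How it is judged:
By the outcome, as a careful person would: the job done as asked, in the order asked, and still so for the second after the job is handed in, with the robot touching nothing.
Of bar0, bar1, bar2, bar3 only 2 to 4 are there at a start; the rules pass over those that are not, and their reading is None.
At some moment in a run one of bar0, bar1, bar2, bar3 may be knocked a few centimetres aside while the robot is not near it.
Once in a run the grip may slacken for a moment while it holds something.
It also fails if it takes over 210 s, if anything falls off the work surface, if the arm or the gripper's body presses on something with over 40 N, if the wrist force passes 120 N, or if a joint passes its speed limit or range.

### The arm

A 7-joint arm with a two-finger parallel gripper is mounted at the origin on the work surface. World frame = base frame: x ahead of the robot, y to its left, z up, the work surface at z = 0. Lengths are in m, angles in rad, forces in N, time in s.
With the tool pointing down it reaches from about 0.4 to 0.85 m from the base axis. Payload 10.4 kg.
Tool frame: the origin (TCP) lies at the very end of the fingers, on their centre line; the grasp point (between the pads) lies 19 mm behind it (r.pinch_z is the distance from the TCP to the grasp point, in m); z points along the fingers, y is the line along which they close (so a half turn about z gives the same grasp; the last joint's range is limited). The gripper opens to 87 mm and grips with 3 to 60 N. Pads are 19 mm wide; open, the fingers measure 117 mm over their backs; the gripper's body (75 mm by 190 mm) begins 51 mm behind the grasp point.
Start: joints at [-1.222, 0.332, -0.065, 1.46, 0.022, 1.35, -0.088], TCP at [0.227, 0.582, 0.223] pointing down, gripper open.
Joint ranges: [-2.6, 2.6], [-0.5, 2.12], [-1.47, 1.34], [0.16, 2.42], [-1.27, 4.41], [0.06, 2.06], [-2.6, 2.6]. Speed limits (rad/s): [2.22, 2.22, 2.79, 2.79, 3.14, 3.14, 3.14].

### API

Orientations are given as a unit quaternion [x, y, z, w].
In Python, from bench import sensors, vision, r gives the robot as it stands.
- The arm moves only by the shell command python3 -m crank 'ROWS' [OPENING] [FORCE]. ROWS is JSON, a list of rows, each a list of 2 entries, a list of its own where there are three numbers: the shift along the tool's x, y, z normalised to -1 to 1, where 1 is 3 cm, then the turn about the tool's z normalised to -1 to 1, where 1 is 8 degrees. A call has 1 to 12 rows; each row shifts and turns the commanded pose from where the row before left it, along the tool's axes as they then stand; what a row does not reach is not made up. A row lasts 1/8 s, in which the tool goes at most 62.5 mm and 10.7 degrees, less where a joint would pass 70% of its speed; a pose out of reach is approached as far as the arm can. A call with a number of a shift or a turn outside -1 to 1 is refused whole. A call with a gripper value outside its range is refused whole. OPENING is the opening, from 0 (shut) to 1 (fully open), set as the call begins (- or left out, the last holds). The fingers move at their own pace and stop on an object; FORCE is the grip in N (left out, the last holds). Time passes only in rows, so rows that do not move let the fingers close. It gives the time, the measured TCP pose, the force, the opening and the grip force at its end, in the units of the state.
- sensors.read_state(): the state, without advancing time (a new reading comes with each control period).
- vision.camera(name): name is "scene" or "top" or "wrist"; returns the picture (400x640x3 uint8, red, green, blue); there is no depth.
- vision.camera_model(name): a dict with "vertical_fov" (degrees; the focal length in pixels is half the picture's height over the tangent of half this angle, whatever the lens; pixels are square), "cx", "cy" (the principal point, pixels), "camera_from_world" (4x4, takes a point from world to camera coordinates); the wrist camera has in their place "hand_eye" (4x4, takes a point from camera to tool coordinates, whose origin is the TCP and whose axes are the flange's). Camera axes: x right, y down, z forward; pixel columns grow to the right and rows downward; lengths in m; the calibration is good to about 2 mm. A picture is of the moment at which its call begins: read the wrist's pose just before it. camera_model takes no time and is no camera call.
- r.close_job(): hands the job in; it is judged then, once.
The state is a dict: "time": time; "joint_positions": joint angles; "joint_vel": joint speeds; "joint_torque": joint torques, N m; "ee_pos": TCP position; "eef_rot": TCP orientation; "ft_force": force on the tool from outside, world axes, zero at the start; "torque": the same for the moment, N m; "width": finger opening in m; "grip_force": force on a finger pad.
Only numpy, scipy, OpenCV 4.12 (cv2) and the standard library are available. Lean on these libraries where they do the work, as an engineer would, in place of code of your own. Each camera call takes 0.05 s, during which the arm holds its last target. There are 200 camera calls.

## Working session

There is one attempt and no reset: what is moved stays moved. The work goes in short steps, Python scripts to look and compute and a shell command to move; the robot and the scene stay as the last step left them, time stands still between calls to the robot, and variables do not carry over. Pictures are saved under pics/ and viewed, at most 14 in all, crops included, and the job is handed in when it is done.

```bash
ls; mkdir -p pics; python3 - <<'E'
from bench import sensors, vision, r
import cv2
s=sensors.read_state(); print(s)
for n in ("scene","top"):
    im=vision.camera(n); cv2.imwrite(f"pics/{n}0.png",im[:,:,::-1]); m=vision.camera_model(n); print(n,m)
print(vision.camera_model("wrist"))
E
```

```text
pics
{'time': 0.0, 'joint_positions': array([-1.2215891 ,  0.33285528, -0.0647    ,  1.46093652,  0.02161002,
        1.34991565, -0.08852854]), 'joint_vel': array([ 6.66470854e-04,  2.35644940e-03,  7.69735119e-04, -5.05937969e-04,
        2.47966997e-03, -4.62737961e-04,  6.97048523e-05]), 'joint_torque': array([ 6.75283500e-04, -6.23242235e+01,  2.52321322e-02, -3.89907074e+01,
       -6.12859265e-02,  3.95337353e-02,  1.23772948e-04]), 'ee_pos': array([0.22692953, 0.58192749, 0.2217666 ]), 'eef_rot': array([ 1.84837285e-01,  9.82768882e-01, -7.03302976e-04, -9.32707088e-05]), 'ft_force': array([-1.01093897, -0.12799616,  0.19580956]), 'torque': array([ 0.00700586, -0.00704475, -0.00144163]), 'grip_force': 0.0, 'width': 0.0868809462982826}
scene {'vertical_fov': 42.37791198954747, 'cx': 325.53921373529346, 'cy': 200.18108578067634, 'camera_from_world': array([[-0.37058836,  0.92875796, -0.00853996,  0.22033685],
       [ 0.79957778,  0.31433816, -0.51172931, -0.41357227],
       [-0.47258824, -0.19646929, -0.85910429,  1.4138706 ],
       [ 0.        ,  0.        ,  0.        ,  1
[... 212 characters left out ...]

       [-9.93841815e-01,  7.99202294e-03, -1.10519570e-01,
         5.61799656e-01],
       [ 1.10516382e-01, -8.40725565e-04, -9.93873947e-01,
         1.00303173e+00],
       [ 0.00000000e+00,  0.00000000e+00,  0.00000000e+00,
         1.00000000e+00]])}
{'vertical_fov': 62.114842422847104, 'cx': 313.60472442755236, 'cy': 199.17183364284003, 'hand_eye': array([[ 1.65149667e-04, -9.57116960e-01, -2.89701738e-01,
         7.86540611e-02],
       [ 9.99999896e-01,  2.81554362e-04, -3.60131789e-04,
         9.28482520e-05],
       [ 4.26255031e-04, -2.89701648e-01,  9.57116907e-01,
        -1.63102971e-01],
       [ 0.00000000e+00,  0.00000000e+00,  0.00000000e+00,
         1.00000000e+00]])}
```

View pics/top0.png

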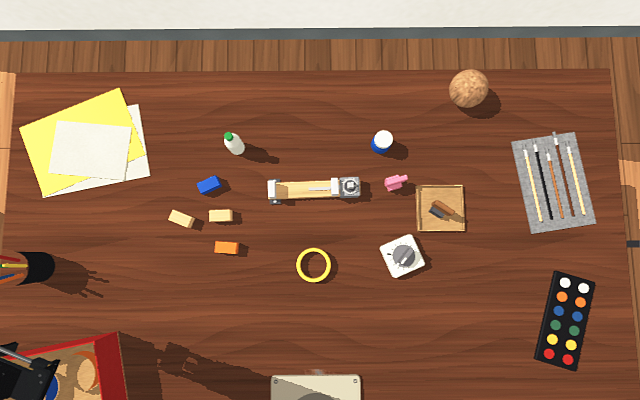

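View pics/scene0.png

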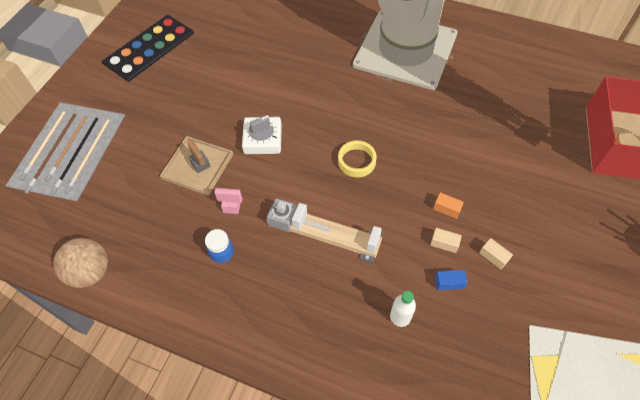

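Top view: two pale bars at (181,218) and (220,215). The look-alikes are blue at (209,185) and orange at (227,247). The brown T-handle is in the tray at (440,210) and the pink one is at (396,182). The clamp runs from (275,190) to (350,187), and the timer is at (402,255). I choose the pale bars and the brown-gripped handle, and will check with one crop.

```bash
cat > lib.py <<'E'
import numpy as np, cv2
from bench import sensors, vision, r
from scipy.spatial.transform import Rotation as R
def shot(n, name=None):
    s=sensors.read_state(); m=vision.camera_model(n); im=vision.camera(n)
    if name: cv2.imwrite(f"pics/{name}.png", im[:,:,::-1])
    if n=="wrist":
        T=np.eye(4); T[:3,:3]=R.from_quat(s["eef_rot"]).as_matrix(); T[:3,3]=s["ee_pos"]
        W=T@m["hand_eye"]
    else: W=np.linalg.inv(m["camera_from_world"])
    f=200/np.tan(np.radians(m["vertical_fov"]/2))
    return im,(W,f,m["cx"],m["cy"])
def plane(c,px,z):
    W,f,cx,cy=c; p=np.atleast_2d(np.float64(px))
    d=np.c_[(p[:,0]-cx)/f,(p[:,1]-cy)/f,np.ones(len(p))]@W[:3,:3].T; o=W[:3,3]
    return (o+d*((z-o[2])/d[:,2])[:,None])[:,:2]
def proj(c,P):
    W,f,cx,cy=c; q=(np.atleast_2d(P)-W[:3,3])@W[:3,:3]
    return q[:,:2]/q[:,2:]*f+[cx,cy]
def blobs(im,lo,hi,amin=40):
    h=cv2.cvtColor(im,cv2.COLOR_RGB2HSV); k=cv2.inRange(h,lo,hi)
    k=cv2.morphologyEx(k,cv2.MORPH_OPEN,np.ones((2,2),np.uint8))
    return [x for x in cv2.findContours(k,cv2.RETR_EXTERNAL,cv2.CHAIN_APPROX_NONE)[0] if cv2.contourArea(x)>amin]
def rect(c,cont,z):   # world rectangle of a contour on plane z: centre, (long,short), yaw of long side
    w=plane(c,cont[:,0,:],z).astype(np.float32)
    (x,y),(a,b),t=cv2.minAreaRect(w*1000)
    if b>a: a,b,t=b,a,t+90
    return np.round([x/1000,y/1000],4),(round(a,1),round(b,1)),round((t+90)%180-90,1)
def pose():
    s=sensors.read_state(); M=R.from_quat(s["eef_rot"]).as_matrix()
    return s["ee_pos"],M,np.degrees(np.arctan2(M[1,1],M[0,1]))  # yaw of tool y in world
def go(xyz,yaw=None,sym=180):
    """row units: shift (now-axes, 1=3cm); turn units (1=8deg) to bring tool y to world yaw, done AFTER shift"""
    p,M,y=pose(); d=M.T@(np.array(xyz)-p)/0.03
    t=None
    if yaw is not None: t=round(-((yaw-y+sym/2)%sym-sym/2)/8,2)   # tool z down: + turn is clockwise
    print("t",round(sensors.read_state()["time"],1),"tcp",p.round(4),"yaw",round(y,1),"shift",d.round(2),"turn",t,"j7",round(sensors.read_state()["joint_positions"][6],2))
E
python3 - <<'E'
from lib import *
im,c=shot("top","t1")
for nm,lo,hi,z in [("pale",(14,50,150),(28,160,255),.03),("blue",(105,150,80),(125,255,255),.03),("orange",(6,170,150),(14,255,255),.03),("pink",(150,50,120),(179,255,255),.03),("white",(0,0,200),(179,40,255),.035),("yellow",(24,170,150),(34,255,255),.024)]:
    for b in blobs(im,lo,hi,60):
        bb=cv2.boundingRect(b)
        if 150<bb[0]<500 and 120<bb[1]<300: print(nm,bb,rect(c,b,z))
cv2.imwrite("pics/crop1.png",cv2.resize(im[130:290,160:480],None,fx=2.5,fy=2.5,interpolation=cv2.INTER_CUBIC)[:,:,::-1])
for n,p,z in [("fixedjaw",(275,190),.058),("housing",(349,187),.05),("handle",(440,210),.05),("traycorners",[(417,186),(464,185),(466,231),(417,231)],.014)]: print(n,plane(c,p,z).round(3).tolist())
E
```

```text
pale (170, 212, 25, 17) (array([0.5203, 0.3504]), (64.2, 29.1), 71.3)
pale (210, 211, 23, 12) (array([0.5289, 0.2461]), (59.0, 29.3), 89.5)
pale (417, 187, 49, 45) (array([ 0.5445, -0.3382]), (126.5, 117.7), 89.5)
pale (276, 182, 57, 18) (array([0.5975, 0.0254]), (148.6, 44.7), -88.2)
blue (198, 177, 25, 18) (array([0.6124, 0.2776]), (58.6, 34.9), -65.5)
blue (372, 140, 17, 15) (array([ 0.7104, -0.1764]), (48.8, 26.5), 55.9)
pink (386, 176, 23, 16) (array([ 0.6136, -0.2248]), (61.4, 37.8), -85.6)
white (381, 236, 44, 43) (array([ 0.42  , -0.2317]), (92.4, 89.2), -67.0)
white (269, 181, 7, 17) (array([0.6008, 0.1104]), (43.2, 16.0), 0.2)
white (310, 179, 30, 16) (array([ 0.6065, -0.0295]), (77.3, 40.4), 89.5)
white (225, 135, 16, 15) (array([0.7294, 0.2167]), (40.0, 31.8), -60.4)
white (375, 132, 19, 17) (array([ 0.7322, -0.1918]), (48.8, 44.3), 89.5)
fixedjaw [[0.595, 0.1]]
housing [[0.602, -0.093]]
handle [[0.54, -0.33]]
traycorners [[0.609, -0.282], [0.611, -0.41], [0.486, -0.409], [0.487, -0.277]]
```

View pics/crop1.png

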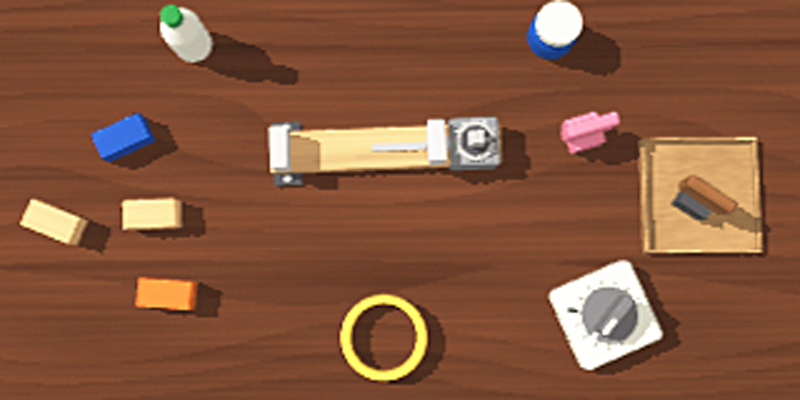

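The crop confirms two pale bars, plus blue and orange decoys, the brown and dark handle in the tray, and the pink decoy. Next I go above the bars for a close look.

```bash
python3 - <<'E'
from lib import *
go((0.52,0.30,0.22),85)
E
```

```text
t 0.1 tcp [0.227 0.582 0.222] yaw 68.7 shift [-12.52  -5.21   0.07] turn -2.04 j7 -0.09
```

```bash
python3 -m crank '[[[-1,-0.4,0],-0.2],[[-1,-0.4,0],-0.2],[[-1,-0.4,0],-0.2],[[-1,-0.4,0],-0.2],[[-1,-0.4,0],-0.2],[[-1,-0.4,0],-0.2],[[-1,-0.4,0],-0.2],[[-1,-0.4,0],-0.2],[[-1,-0.4,0],-0.2],[[-1,-0.4,0],-0.2],[[-1,-0.4,0],0],[[0,0,0],0]]' 0.85 20; python3 - <<'E'
from lib import *
go((0.53,0.246,0.22),89)
im,c=shot("wrist","w1")
for b in blobs(im,(14,50,150),(28,160,255),400): print(cv2.boundingRect(b),rect(c,b,.03))
E
```

```text
time: 1.65
ee_pos: [0.5189, 0.3762, 0.2219]
eef_rot: [0.048, 0.999, -0.001, 0.0]
ft_force: [-0.6, 0.0, 0.0]
width: 0.0737
grip_force: 0.0
t 1.6 tcp [0.5189 0.3762 0.2219] yaw 84.4 shift [-0.79 -4.28  0.07] turn -0.57 j7 0.8
(0, 236, 124, 26) (array([0.5834, 0.0697]), (149.4, 22.0), -88.0)
(179, 177, 60, 38) (array([0.5325, 0.2568]), (64.6, 35.4), -87.5)
(271, 159, 56, 44) (array([0.5249, 0.3595]), (56.7, 36.0), 67.8)
```

View pics/w1.png

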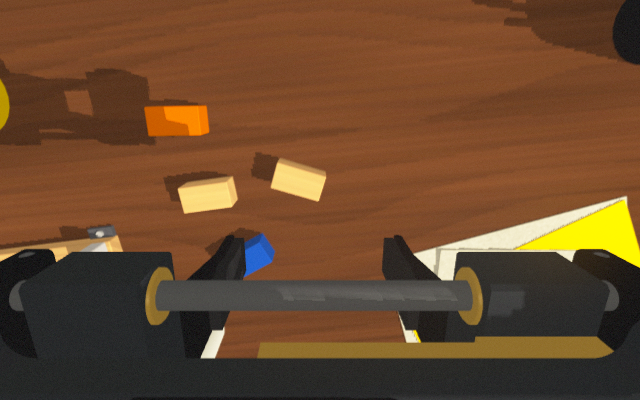

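Wrist view: the pale bars are at (208,195) and (299,181), orange is at (177,120) and blue at (257,255). Moving closer over the nearer bar.

```bash
python3 -m crank '[[[-0.4,-1,0.7],-0.2],[[-0.2,-1,0.7],-0.2],[[0,-1,0.7],-0.2],[[0,-1,0.7],0],[[0,-0.2,0.7],0],[[0,0,0],0],[[0,0,0],0]]'; python3 - <<'E'
from lib import *
go((0.529,0.249,0.12),90)
im,c=shot("wrist","w2")
for v in (150,215):
  for b in blobs(im,(14,50,v),(28,165,255),400): print(v,cv2.boundingRect(b),rect(c,b,.03))
E
```

```text
time: 2.58
ee_pos: [0.5283, 0.253, 0.1184]
eef_rot: [0.004, 1.0, 0.001, 0.0]
ft_force: [0.4, -0.1, 0.4]
width: 0.074
grip_force: 0.0
t 2.6 tcp [0.5283 0.253  0.1184] yaw 89.6 shift [-0.03 -0.13 -0.05] turn -0.05 j7 1.07
150 (277, 183, 73, 47) (array([0.5318, 0.2522]), (56.5, 36.9), -87.3)
150 (399, 165, 87, 64) (array([0.5248, 0.3538]), (66.0, 32.2), 67.6)
215 (278, 191, 71, 39) (array([0.5351, 0.2525]), (55.5, 29.8), -87.6)
215 (408, 171, 78, 57) (array([0.5273, 0.358 ]), (55.4, 30.0), 67.8)
```

View pics/w2.png

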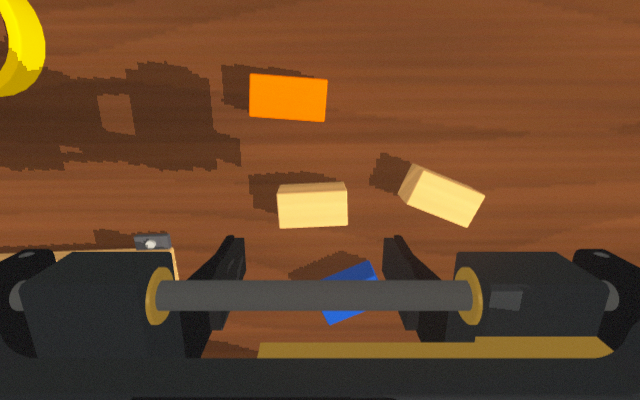

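Top faces measure 55.5 x 30 mm, matching the bars. Grasp the first one.

```bash
python3 -m crank '[[[-0.22,0,0.8],-0.35],[[0,0,0.9],0],[[0,0,0.9],0],[[0,0,0.7],0],[[0,0,0.43],0],[[0,0,0],0],[[0,0,0],0]]' && python3 -m crank '[[[0,0,0],0],[[0,0,0],0],[[0,0,0],0],[[0,0,0],0]]' 0 25 && python3 -m crank '[[[0,0,-0.8],0],[[0,0,-0.9],0],[[0,0,-0.9],0],[[0,0,-0.9],0],[[0,0,0],0]]'
python3 - <<'E'
from lib import *
im,c=shot("top")
# clamp: fixed jaw top, moving jaw top, shaft, bed
for nm,lo,hi,z in [("white",(0,0,200),(179,40,255),.058),("pale",(14,50,150),(28,160,255),.02)]:
    for b in blobs(im,lo,hi,60):
        bb=cv2.boundingRect(b)
        if 250<bb[0]<380 and 160<bb[1]<220: print(nm,bb,rect(c,b,z))
W=c[0]; print(W[:3,3])
cv2.imwrite("pics/crop2.png",cv2.resize(im[160:220,250:380],None,fx=6,fy=6,interpolation=cv2.INTER_CUBIC)[:,:,::-1])
E
```

```text
time: 3.5
ee_pos: [0.5357, 0.2519, 0.0067]
eef_rot: [-0.02, 1.0, 0.0, 0.001]
ft_force: [0.2, -0.1, 0.4]
width: 0.0739
grip_force: 0.0
time: 4.0
ee_pos: [0.5353, 0.2515, 0.006]
eef_rot: [-0.02, 1.0, 0.0, 0.0]
ft_force: [-1.4, -0.2, 3.5]
width: 0.0556
grip_force: 25.0
time: 4.62
ee_pos: [0.5363, 0.252, 0.1127]
eef_rot: [-0.02, 1.0, 0.001, 0.002]
ft_force: [0.5, 0.4, -1.0]
width: 0.0557
grip_force: 25.0
white (269, 181, 7, 17) (array([0.5974, 0.1079]), (42.2, 15.7), 0.2)
white (310, 179, 30, 16) (array([ 0.6029, -0.0289]), (75.6, 39.5), 89.5)
pale (276, 182, 56, 18) (array([0.5987, 0.0263]), (148.7, 45.8), -88.2)
[4.47517979e-01 1.52599302e-05 1.05897714e+00]
```

View pics/crop2.png

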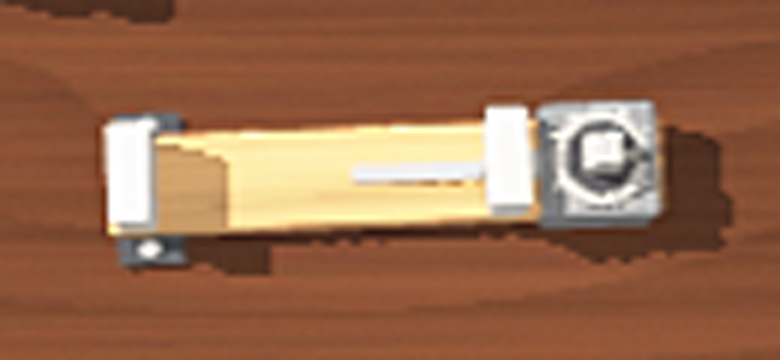

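Bar held. Next, a close look at the clamp.

```bash
python3 - <<'E'
from lib import *
go((0.655,0.03,0.18),92)
E
```

```text
t 4.7 tcp [0.5354 0.2515 0.111 ] yaw 92.3 shift [-3.69 -7.54 -2.3 ] turn 0.04 j7 1.13
```

```bash
python3 -m crank '[[[0,-0.5,-1],0],[[-0.5,-1,-1],0],[[-0.5,-1,-0.3],0],[[-0.5,-1,0],0],[[-0.5,-1,0],0],[[-0.5,-1,0],0],[[-0.6,-1,0],0],[[-0.6,-1,0],0],[[-0.5,0,0],0],[[0,0,0],0],[[0,0,0],0]]'; python3 - <<'E'
from lib import *
im,c=shot("wrist","w3")
print(proj(c,[[0.6,0.11,.058],[.6,-.1,.067]]))
E
```

```text
time: 6.05
ee_pos: [0.6692, 0.0322, 0.1786]
eef_rot: [-0.02, 1.0, 0.0, -0.001]
ft_force: [-0.9, 0.6, -0.6]
width: 0.0558
grip_force: 25.0
[[411.3302767  115.01327305]
 [151.78338079 104.36612354]]
```

View pics/w3.png

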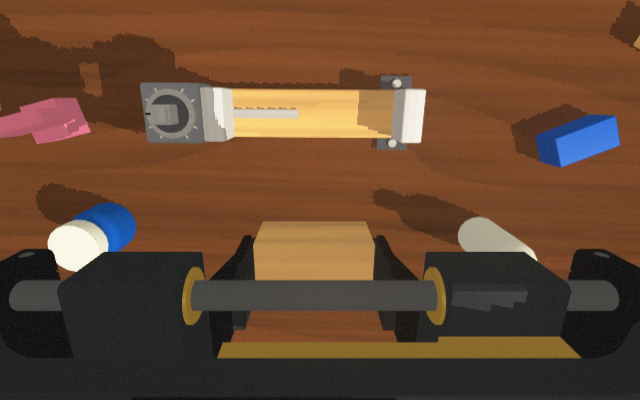

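View: fixed jaw at (411,115), moving jaw at (218,114), shaft top at about (165,114), and the bed spans rows 88–137. Computing the clamp frame.

```bash
python3 - <<'E'
from lib import *
im=cv2.imread("pics/w3.png")[:,:,::-1].copy()
_,c=shot("wrist")
h=cv2.cvtColor(im,cv2.COLOR_RGB2HSV)
k=cv2.inRange(h,(14,90,110),(28,255,255)); 
E=[]
for x in range(240,388,6):
    col=np.where(k[60:165,x]>0)[0]+60
    E.append((x,col.min(),col.max()+1))
E=np.array(E); 
a=plane(c,E[:,[0,1]],.02); b=plane(c,E[:,[0,2]],.02)
mid=(a+b)/2; f=np.polyfit(mid[:,1],mid[:,0],1); print("width",np.median(np.linalg.norm(a-b,axis=1)),"centre line x = %.4f*y+%.4f"%tuple(f), "yaw x-axis",np.degrees(np.arctan2(-1,-f[0])))
w=cv2.inRange(h,(0,0,225),(179,35,255))[75:150]
for n,l,r_ in (("fixed",385,435),("mov",195,240)):
    ys,xs=np.where(w[:,l:r_]); print(n,xs.min()+l,xs.max()+l,ys.min()+75,ys.max()+75)
print("gray row 115",[tuple(im[115,x]) for x in range(386,430,3)])
print("shaft pt",plane(c,[(165,114)],.067), "fixed jaw outer/inner top",plane(c,[(425,115),(400,115)],.058),"mov jaw inner top",plane(c,[(226,114),(204,114)],.058))
cv2.imwrite("pics/crop3.png",cv2.resize(im[70:155,130:250],None,fx=6,fy=6,interpolation=cv2.INTER_CUBIC)[:,:,::-1])
E
```

```text
width 0.04467675603018556 centre line x = -0.0389*y+0.6057 yaw x-axis -87.77289048653515
fixed 402 425 90 142
mov 213 233 88 137
gray row 115 [(np.uint8(183), np.uint8(136), np.uint8(82)), (np.uint8(182), np.uint8(137), np.uint8(82)), (np.uint8(169), np.uint8(142), np.uint8(106)), (np.uint8(157), np.uint8(146), np.uint8(135)), (np.uint8(153), np.uint8(145), np.uint8(134)), (np.uint8(153), np.uint8(144), np.uint8(134)), (np.uint8(226), np.uint8(221), np.uint8(205)), (np.uint8(239), np.uint8(232), np.uint8(222)), (np.uint8(244), np.uint8(238), np.uint8(228)), (np.uint8(243), np.uint8(238), np.uint8(228)), (np.uint8(245), np.uint8(239), np.uint8(230)), (np.uint8(247), np.uint8(242), np.uint8(232)), (np.uint8(245), np.uint8(241), np.uint8(232)), (np.uint8(126), np.uint8(73), np.uint8(45)), (np.uint8(125), np.uint8(73), np.uint8(44))]
shaft pt [[ 0.60719541 -0.09026954]] fixed jaw outer/inner top [[0.59966363 0.12146375]
 [0.60051693 0.10072541]] mov jaw inner top [[ 0.60564939 -0.04359202]
 [ 0.60639972 -0.06182806]]
```

View pics/crop3.png

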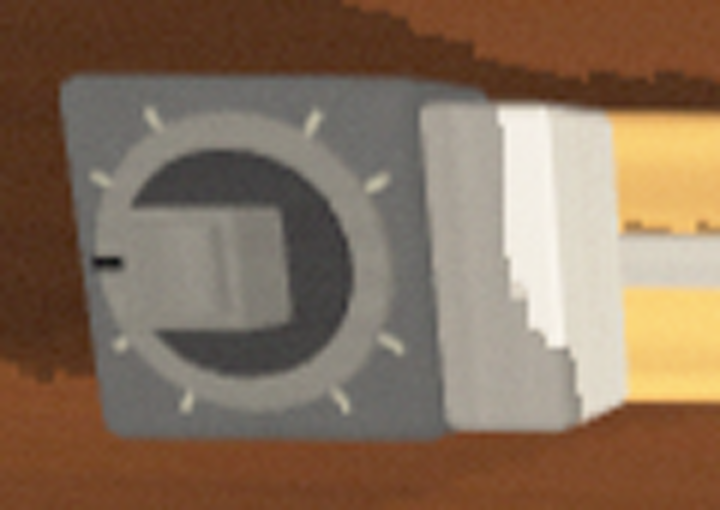

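```bash
python3 -m crank '[[[0,0,0],-1],[[0,0,0],-1],[[0,0,0],-1],[[0,0,0],-1],[[0,0,0],-1],[[0,0,0],-1],[[0,0,0],-1],[[0,0,0],-1],[[0,0,0],-1],[[0,0,0],-1],[[0,0,0],-1],[[0,0,0],-0.25]]'; python3 -m crank '[[[0,0,0],0],[[0,0,0],0]]'; python3 - <<'E'
from lib import *
go((0.6025,0.0823,0.12),182.2)
E
```

```text
time: 7.65
ee_pos: [0.6624, 0.0346, 0.1612]
eef_rot: [-0.66, 0.751, 0.008, -0.019]
ft_force: [0.6, 0.6, -0.3]
width: 0.0559
grip_force: 25.0
time: 7.9
ee_pos: [0.6627, 0.0348, 0.1612]
eef_rot: [-0.659, 0.751, 0.007, -0.02]
ft_force: [0.4, 0.3, -0.5]
width: 0.0562
grip_force: 25.0
t 7.9 tcp [0.6627 0.0348 0.1612] yaw 172.5 shift [-1.34  2.14  1.43] turn -1.21 j7 2.6
```

j7 hit its limit going that way, so I use the opposite half turn.

```bash
python3 -m crank '[[[0,0,0],1],[[0,0,0],1],[[0,0,0],1],[[0,0,0],1],[[0,0,0],1],[[0,0,0],1],[[0,0,0],1],[[0,0,0],1],[[0,0,0],1],[[0,0,0],1],[[0,0,0],1],[[0,0,0],1]]'; python3 -m crank '[[[0,0,0],1],[[0,0,0],1],[[0,0,0],1],[[0,0,0],1],[[0,0,0],1],[[0,0,0],1],[[0,0,0],1],[[0,0,0],1],[[0,0,0],1],[[0,0,0],1],[[0,0,0],0],[[0,0,0],0]]'; python3 - <<'E'
from lib import *
go((0.6025,0.0823,0.12),182.2)
E
```

```text
time: 9.4
ee_pos: [0.6629, 0.0351, 0.1618]
eef_rot: [0.119, 0.993, -0.01, -0.018]
ft_force: [0.1, -0.5, -0.1]
width: 0.0554
grip_force: 25.0
time: 10.9
ee_pos: [0.6628, 0.035, 0.1616]
eef_rot: [0.727, 0.687, -0.019, -0.008]
ft_force: [-0.3, -0.6, 0.1]
width: 0.0555
grip_force: 25.0
t 10.9 tcp [0.6628 0.035  0.1616] yaw -3.3 shift [ 1.49 -2.05  1.44] turn -0.68 j7 -0.28
```

The limit left a 2.4° tool tilt. The mirrored limit in the same posture should undo it, so I approach the cw limit.

```bash
cat >> lib.py <<'E'
def tilt():
    s=sensors.read_state(); z=R.from_quat(s["eef_rot"]).as_matrix()[:,2]
    print("tilt deg (world x,y)",np.degrees(z[:2]).round(2),"tcp",s["ee_pos"].round(4),"j",s["joint_positions"].round(3))
E
python3 -c "from lib import *;tilt()"
python3 -m crank '[[[0,0,0],1],[[0,0,0],1],[[0,0,0],1],[[0,0,0],1],[[0,0,0],1],[[0,0,0],1],[[0,0,0],1],[[0,0,0],1],[[0,0,0],1],[[0,0,0],1],[[0,0,0],1],[[0,0,0],1]]' >/dev/null; python3 -m crank '[[[0,0,0],1],[[0,0,0],1],[[0,0,0],1],[[0,0,0],1],[[0,0,0],0],[[0,0,0],0]]' > /dev/null; python3 -c "from lib import *;tilt()"
python3 -m crank '[[[0,0,0],1],[[0,0,0],0],[[0,0,0],0]]' > /dev/null; python3 -c "from lib import *;tilt()"
```

```text
tilt deg (world x,y) [-2.19 -0.85] tcp [0.6628 0.035  0.1616] j [ 0.096  0.502 -0.316  1.372  0.162  1.333 -0.285]
tilt deg (world x,y) [-2.22 -0.83] tcp [0.6628 0.0348 0.1612] j [-0.171  0.48   0.062  1.39  -0.019  1.313 -2.399]
tilt deg (world x,y) [-2.22 -0.83] tcp [0.6628 0.0347 0.1612] j [-0.188  0.481  0.086  1.391 -0.031  1.312 -2.531]
```

```bash
for i in 1 2 3; do python3 -m crank '[[[0,0,0],0.5],[[0,0,0],0],[[0,0,0],0]]' > /dev/null; python3 -c "from lib import *;tilt()"; done
```

```text
tilt deg (world x,y) [-2.23 -0.84] tcp [0.6628 0.0347 0.1611] j [-0.222  0.482  0.134  1.393 -0.053  1.311 -2.588]
tilt deg (world x,y) [-2.24 -0.85] tcp [0.6628 0.0352 0.161 ] j [-0.355  0.493  0.322  1.402 -0.143  1.311 -2.597]
tilt deg (world x,y) [-2.26 -0.83] tcp [0.6627 0.035  0.1609] j [-0.49   0.521  0.52   1.41  -0.244  1.318 -2.597]
```

```bash
for i in 1 2 3 4; do python3 -m crank '[[[0,0,0],1],[[0,0,0],0],[[0,0,0],0]]' > /dev/null; python3 -c "from lib import *;tilt()"; done
```

```text
tilt deg (world x,y) [-2.86 -0.74] tcp [0.661  0.0337 0.1563] j [-0.639  0.589  0.763  1.419 -0.389  1.344 -2.593]
tilt deg (world x,y) [-3.21 -0.67] tcp [0.66   0.0324 0.154 ] j [-0.765  0.693  1.007  1.425 -0.561  1.394 -2.595]
tilt deg (world x,y) [-3.33 -0.63] tcp [0.6595 0.0313 0.1536] j [-0.855  0.844  1.251  1.43  -0.766  1.481 -2.599]
tilt deg (world x,y) [-3.07  0.68] tcp [0.6576 0.0117 0.1423] j [-0.844  0.915  1.334  1.457 -0.873  1.508 -2.602]
```

Both limits tilt the same way. Turn back, then use the outer reach limit, which should tilt the tool forward and cancel it.

```bash
python3 -m crank '[[[0,0,-1],-1],[[0,0,-1],-1],[[0,0,-1],-1],[[0,0,-0.5],-1],[[0,0,0],-1],[[0,0,0],-1],[[0,0,0],-1],[[0,0,0],-1],[[0,0,0],-1],[[0,0,0],-1],[[0,0,0],-1],[[0,0,0],-1]]' >/dev/null; python3 -m crank '[[[0,0,0],-1],[[0,0,0],-1],[[0,0,0],-1],[[0,0,0],-1],[[0,0,0],-1],[[0,0,0],-1],[[0,0,0],-1],[[0,0,0],-1],[[0,0,0],-1],[[0,0,0],0],[[0,0,0],0]]' > /dev/null; python3 -c "
from lib import *;tilt();go((.85,.03,.24),2.2)"
```

```text
tilt deg (world x,y) [-2.99  0.6 ] tcp [0.6633 0.0106 0.2473] j [-0.598  0.545  0.806  1.288 -0.387  1.518  0.01 ]
t 19.0 tcp [0.6633 0.0106 0.2473] yaw -9.4 shift [ 1.65  6.04 -0.07] turn -1.45 j7 0.01
```

```bash
python3 -m crank '[[[0,1,0],-0.7],[[0,1,0],-0.7],[[0,1,0],0],[[0,1,0],0],[[0,1,0],0],[[0,1,0],0],[[0,0,0],0],[[0,0,0],0]]' > /dev/null; python3 -c "from lib import *;tilt()"; for i in 1 2 3; do python3 -m crank '[[[0,0.6,0],0],[[0,0,0],0],[[0,0,0],0]]' > /dev/null; python3 -c "from lib import *;tilt()"; done
```

```text
tilt deg (world x,y) [-3.09  0.54] tcp [0.842  0.0069 0.2367] j [-0.196  1.042  0.671  0.419 -0.584  1.812  0.094]
tilt deg (world x,y) [-2.9   0.55] tcp [0.859  0.0082 0.2376] j [-0.112  1.151  0.66   0.176 -0.631  1.9    0.03 ]
tilt deg (world x,y) [-2.32  0.54] tcp [0.8652 0.0087 0.2321] j [-0.115  1.173  0.804  0.164 -0.773  1.893  0.037]
tilt deg (world x,y) [-1.76  0.56] tcp [0.8711 0.0089 0.2257] j [-0.119  1.191  0.929  0.162 -0.895  1.882  0.045]
```

Works as predicted. Continue.

```bash
for i in 1 2 3; do python3 -m crank '[[[0,0.6,-0.1],0],[[0,0,0],0],[[0,0,0],0]]' > /dev/null; python3 -c "from lib import *;tilt()"; done
```

```text
tilt deg (world x,y) [-1.08  0.57] tcp [0.8762 0.0094 0.2231] j [-0.122  1.202  1.027  0.162 -0.991  1.872  0.051]
tilt deg (world x,y) [-0.39  0.58] tcp [0.8812 0.0099 0.2209] j [-0.124  1.211  1.098  0.162 -1.061  1.861  0.055]
tilt deg (world x,y) [0.31 0.59] tcp [0.8862 0.0104 0.2191] j [-0.125  1.217  1.148  0.162 -1.111  1.849  0.058]
```

```bash
python3 -m crank '[[[0,-1,0],0],[[0,-1,0],0],[[0,-1,0],0],[[0,-1,0],0],[[0,-1,0],0],[[0,-1,0],0],[[0,-1,0],0],[[0,-1,0],0],[[0,0,0],0],[[0,0,0],0]]'; python3 -c "
from lib import *;tilt();go((.6025,.0823,.12),2.2)"
```

```text
time: 23.52
ee_pos: [0.6635, 0.0048, 0.2184]
eef_rot: [0.695, 0.719, 0.006, -0.001]
ft_force: [-0.5, 0.6, 0.4]
width: 0.0558
grip_force: 25.0
tilt deg (world x,y) [0.4  0.55] tcp [0.6635 0.0048 0.2184] j [-0.848  0.758  1.305  1.407 -0.739  1.508  0.453]
t 23.5 tcp [0.6635 0.0048 0.2184] yaw 1.9 shift [ 2.62 -1.97  3.29] turn -0.03 j7 0.45
```

The elbow has swung to near j3's limit. I unwind it with the redundancy by turning ccw past the j7 limit while watching tilt.

```bash
python3 -m crank '[[[0,0,0],-1],[[0,0,0],-1],[[0,0,0],-1],[[0,0,0],-1],[[0,0,0],-1],[[0,0,0],-1],[[0,0,0],-1],[[0,0,0],-1],[[0,0,0],-1],[[0,0,0],-1],[[0,0,0],-1],[[0,0,0],-1]]' >/dev/null; python3 -c "from lib import *;tilt()"; python3 -m crank '[[[0,0,0],-1],[[0,0,0],-1],[[0,0,0],-1],[[0,0,0],-1],[[0,0,0],0],[[0,0,0],0]]' >/dev/null; for i in 1 2 3; do python3 -m crank '[[[0,0,0],-0.5],[[0,0,0],-0.5],[[0,0,0],0],[[0,0,0],0]]' > /dev/null; python3 -c "from lib import *;tilt()"; done
```

```text
tilt deg (world x,y) [0.41 0.47] tcp [0.6639 0.0038 0.2182] j [-0.712  0.564  0.962  1.4   -0.47   1.407  1.961]
tilt deg (world x,y) [0.41 0.51] tcp [0.6632 0.0039 0.2183] j [-0.613  0.5    0.784  1.397 -0.362  1.382  2.578]
tilt deg (world x,y) [0.4  0.49] tcp [0.6632 0.0029 0.2184] j [-0.381  0.431  0.433  1.384 -0.189  1.359  2.598]
tilt deg (world x,y) [0.33 0.44] tcp [0.6631 0.0024 0.2176] j [-0.039  0.413 -0.041  1.362  0.01   1.361  2.601]
```

Elbow central again with no tilt. Turn back to yaw ≈ 2.

```bash
python3 -c "from lib import *;go((.6025,.0823,.12),2.2,360)"; python3 -m crank '[[[0,0,0],1],[[0,0,0],1],[[0,0,0],1],[[0,0,0],1],[[0,0,0],1],[[0,0,0],1],[[0,0,0],1],[[0,0,0],1],[[0,0,0],1],[[0,0,0],1],[[0,0,0],1],[[0,0,0],1]]' >/dev/null; python3 -m crank '[[[0,0,0],1],[[0,0,0],1],[[0,0,0],1],[[0,0,0],1],[[0,0,0],1],[[0,0,0],1],[[0,0,0],1],[[0,0,0],0],[[0,0,0],0]]' >/dev/null;  python3 -c "from lib import *;tilt();go((.6025,.0823,.12),2.2,360)"
```

```text
t 27.3 tcp [0.6631 0.0024 0.2176] yaw 153.5 shift [-1.45  3.    3.26] turn 18.91 j7 2.6
tilt deg (world x,y) [0.41 0.45] tcp [0.6632 0.0042 0.2184] j [-0.339  0.424  0.371  1.381 -0.161  1.358  0.068]
t 29.9 tcp [0.6632 0.0042 0.2184] yaw 1.9 shift [ 2.64 -1.96  3.29] turn -0.04 j7 0.07
```

```bash
python3 -m crank '[[[0.88,-0.66,0.6],0],[[0.88,-0.66,0.6],0],[[0.88,-0.66,0.6],0],[[0,0,0.8],0],[[0,0,0.6],0],[[0,0,0],0],[[0,0,0],0]]'; python3 -c "
from lib import *;tilt();go((.6025,.0823,.0275),2.2)"
```

```text
time: 30.78
ee_pos: [0.6027, 0.0817, 0.1233]
eef_rot: [0.696, 0.718, 0.006, -0.0]
ft_force: [-0.9, -0.7, -1.7]
width: 0.0556
grip_force: 25.0
tilt deg (world x,y) [0.45 0.5 ] tcp [0.6027 0.0817 0.1233] j [-0.464  0.367  0.321  1.655 -0.133  1.132 -0.078]
t 30.8 tcp [0.6027 0.0817 0.1233] yaw 1.7 shift [-0.01 -0.03  3.19] turn -0.06 j7 -0.08
```

```bash
python3 -m crank '[[[0,0,0.8],0],[[0,0,0.8],0],[[0,0,0.8],0],[[0,0,0.5],0],[[0,0,0.25],0],[[0,0,0],0],[[0,0,0],0]]'; python3 -m crank '[[[0,0,0],0],[[0,0,0],0],[[0,0,0],0]]' 0.8; python3 -m crank '[[[0,0,-1],0],[[0,0,-1],0],[[0,0,-1],0],[[0,0,-1],0],[[0,0,-1],0],[[0,0,-1],0],[[0,0,0],0],[[0,0,0],0]]'; python3 - <<'E'
from lib import *
im,c=shot("top")
for b in blobs(im,(14,50,150),(28,160,255),60):
    bb=cv2.boundingRect(b)
    if 150<bb[0]<360: print(bb,rect(c,b,.03))
im,c=shot("wrist","w4")
go((.527,.358,.2),67.8)
E
```

```text
time: 31.65
ee_pos: [0.6033, 0.0831, 0.0289]
eef_rot: [0.696, 0.718, 0.006, -0.0]
ft_force: [0.1, 0.3, -0.9]
width: 0.0555
grip_force: 25.0
time: 32.02
ee_pos: [0.6028, 0.0831, 0.0282]
eef_rot: [0.696, 0.718, 0.006, -0.001]
ft_force: [-0.3, 0.4, -0.2]
width: 0.0684
grip_force: 0.0
time: 33.02
ee_pos: [0.6011, 0.0814, 0.2074]
eef_rot: [0.696, 0.718, 0.005, -0.001]
ft_force: [-0.9, -0.8, 0.3]
width: 0.0695
grip_force: 0.0
(170, 213, 26, 16) (array([0.5214, 0.3493]), (64.6, 29.2), 68.0)
(298, 182, 35, 17) (array([ 0.598 , -0.0041]), (91.1, 43.3), 89.5)
(216, 175, 8, 21) (array([0.6134, 0.2498]), (55.0, 14.7), 12.1)
(264, 141, 58, 259) (array([0.3971, 0.0645]), (678.0, 92.1), 6.5)
(228, 130, 36, 15) (array([0.7375, 0.1865]), (98.7, 37.7), 79.0)
(285, 97, 9, 52) (array([0.7851, 0.0651]), (145.2, 6.8), 7.3)
t 33.1 tcp [0.6008 0.0814 0.2068] yaw 1.8 shift [ 9.29 -2.18  0.29] turn -8.26 j7 -0.1
```

View pics/w4.png

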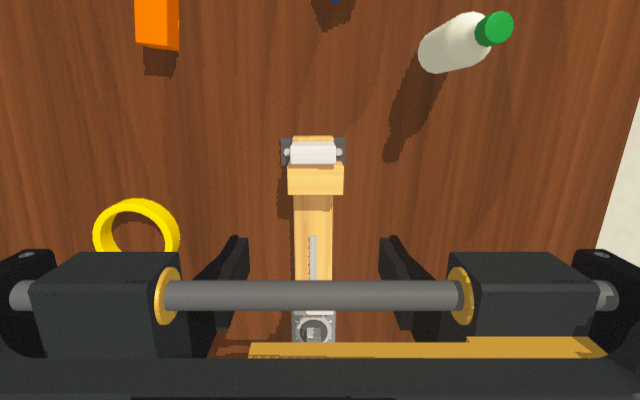

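The first bar lies across the bed by the fixed jaw at (316,179). Fetch the second.

```bash
python3 -m crank '[[[1,-0.22,0],0],[[1,-0.22,0],0],[[1,-0.22,0],0],[[1,-0.22,0],0],[[1,-0.22,0],0],[[1,-0.22,0],0],[[1,-0.22,0],0],[[1,-0.22,0],0],[[1,-0.22,0],0],[[0.3,-0.2,0],0]]' >/dev/null; python3 -m crank '[[[0,0,0.4],-1],[[0,0,0.4],-1],[[0,0,0.4],-1],[[0,0,0.4],-1],[[0,0,0.4],-1],[[0,0,0.4],-1],[[0,0,0.4],-1],[[0,0,0.2],-1],[[0,0,0],-0.26],[[0,0,0],0],[[0,0,0],0]]'; python3 - <<'E'
from lib import *
tilt()
im,c=shot("wrist","w5")
for b in blobs(im,(14,50,215),(28,165,255),400): print(cv2.boundingRect(b),rect(c,b,.03))
go((.527,.358,.006),67.8)
E
```

```text
time: 35.75
ee_pos: [0.5284, 0.359, 0.1203]
eef_rot: [0.193, 0.981, 0.005, 0.003]
ft_force: [-0.8, 0.3, 0.6]
width: 0.0694
grip_force: 0.0
tilt deg (world x,y) [0.42 0.52] tcp [0.5284 0.359  0.1203] j [-0.673  0.422  0.009  1.559 -0.007  1.149  0.519]
(275, 183, 71, 36) (array([0.5275, 0.3575]), (55.4, 29.3), 67.6)
t 35.8 tcp [0.5283 0.3591 0.1203] yaw 67.7 shift [ 0.04 -0.09  3.81] turn -0.01 j7 0.52
```

```bash
python3 -m crank '[[[0,-0.07,0.9],0],[[0,0,0.9],0],[[0,0,0.9],0],[[0,0,0.7],0],[[0,0,0.4],0],[[0,0,0],0],[[0,0,0],0]]' && python3 -m crank '[[[0,0,0],0],[[0,0,0],0],[[0,0,0],0],[[0,0,0],0]]' 0 25 && python3 -m crank '[[[0,0,-1],0],[[0,0,-1],0],[[0,0,-1],0],[[0,0,-1],0],[[0,0,-1],0],[[0,0,0],1],[[0,0,0],1],[[0,0,0],1],[[0,0,0],1],[[0,0,0],0],[[0,0,0],0]]' && python3 -m crank '[[[0,0,0],1],[[0,0,0],1],[[0,0,0],1],[[0,0,0],1],[[0,0,0],0.2],[[0,0,0],0]]'
python3 -c "
from lib import *
tilt()
x=-.063; go((.6063+.0389*x,-.0146-.999*x,.12),2.2)"
```

```text
time: 36.67
ee_pos: [0.5287, 0.3585, 0.0069]
eef_rot: [0.192, 0.981, 0.006, 0.003]
ft_force: [0.9, 0.5, -0.5]
width: 0.0699
grip_force: 0.0
time: 37.17
ee_pos: [0.5284, 0.3583, 0.0065]
eef_rot: [0.192, 0.981, 0.005, 0.003]
ft_force: [-0.6, -1.0, 6.0]
width: 0.0557
grip_force: 25.0
time: 38.55
ee_pos: [0.527, 0.3568, 0.1558]
eef_rot: [0.454, 0.891, 0.005, 0.001]
ft_force: [0.0, 0.1, -0.7]
width: 0.0559
grip_force: 25.0
time: 39.3
ee_pos: [0.5271, 0.3568, 0.1559]
eef_rot: [0.692, 0.722, 0.006, -0.001]
ft_force: [-0.2, -0.1, -0.3]
width: 0.0559
grip_force: 25.0
tilt deg (world x,y) [0.39 0.5 ] tcp [0.5271 0.3568 0.1559] j [-0.812  0.39   0.189  1.536 -0.08   1.212 -0.567]
t 39.3 tcp [0.5271 0.3568 0.1559] yaw 2.4 shift [-10.39   2.11   1.12] turn 0.03 j7 -0.57
```

```bash
python3 -m crank '[[[-1,0.21,0],0],[[-1,0.21,0],0],[[-1,0.21,0],0],[[-1,0.21,0],0],[[-1,0.21,0],0],[[-1,0.21,0],0],[[-1,0.21,0],0],[[-1,0.21,0],0],[[-1,0.21,0],0],[[-1,0.22,0],0],[[-0.39,0,0],0],[[0,0,0],0]]' >/dev/null; python3 -m crank '[[[0,0,0.5],0],[[0,0,0.6],0],[[0,0,0],0],[[0,0,0],0]]'; python3 -c "
from lib import *
tilt()
x=-.063; go((.6063+.0389*x,-.0146-.999*x,.0275),2.2)"
```

```text
time: 41.3
ee_pos: [0.6027, 0.0484, 0.1206]
eef_rot: [0.693, 0.721, 0.005, -0.001]
ft_force: [-0.1, 0.4, -0.9]
width: 0.0556
grip_force: 25.0
tilt deg (world x,y) [0.38 0.5 ] tcp [0.6027 0.0484 0.1206] j [-0.417  0.364  0.328  1.666 -0.136  1.126 -0.011]
t 41.3 tcp [0.6027 0.0484 0.1206] yaw 2.3 shift [-0.03  0.02  3.1 ] turn 0.01 j7 -0.01
```

```bash
python3 -m crank '[[[0,0.03,0.8],0],[[0,0,0.8],0],[[0,0,0.8],0],[[0,0,0.5],0],[[0,0,0.17],0],[[0,0,0],0],[[0,0,0],0]]'; python3 -m crank '[[[0,0,0],0],[[0,0,0],0],[[0,0,0],0]]' 0.8; python3 -m crank '[[[0,0,-1],0],[[0,0,-1],0],[[0,0,-1],0],[[0,0,-1],0],[[0,0,-1],0],[[0,0,-1],0],[[0,0,-1],0],[[0,0,0],0]]'; python3 - <<'E'
from lib import *
im,c=shot("wrist","w6")
for b in blobs(im,(14,50,200),(28,165,255),200): print(cv2.boundingRect(b),rect(c,b,.05))
go((.54,-.33,.237),None)
im2,_=shot("top")
cv2.imwrite("pics/crop6.png",np.hstack([im[100:300,200:440],cv2.resize(im2[160:280,160:304],(240,200))])[:,:,::-1])
E
```

```text
time: 42.18
ee_pos: [0.6049, 0.049, 0.0296]
eef_rot: [0.693, 0.721, 0.006, -0.0]
ft_force: [-0.0, -0.3, -0.6]
width: 0.0558
grip_force: 25.0
time: 42.55
ee_pos: [0.6043, 0.049, 0.0288]
eef_rot: [0.693, 0.721, 0.006, -0.001]
ft_force: [-0.2, 0.0, 0.8]
width: 0.0684
grip_force: 0.0
time: 43.55
ee_pos: [0.6039, 0.0471, 0.2412]
eef_rot: [0.693, 0.721, 0.007, 0.001]
ft_force: [0.2, -0.0, 0.6]
width: 0.0694
grip_force: 0.0
(293, 202, 15, 44) (array([ 0.5941, -0.0088]), (52.3, 15.5), -87.2)
(314, 201, 15, 45) (array([ 0.6177, -0.0075]), (53.4, 15.9), -87.8)
(287, 127, 53, 61) (array([0.6056, 0.0673]), (64.8, 55.5), -87.8)
t 43.6 tcp [0.6032 0.0471 0.2394] yaw 2.2 shift [-12.48  -2.59  -0.05] turn None j7 -0.04
```

View pics/crop6.png

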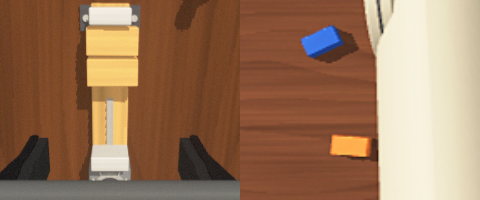

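Both bars are side by side on the bed, with only the decoys remaining outside. Now to the handle.

```bash
python3 -m crank '[[[-1,-0.18,0],0],[[-1,-0.18,0],0],[[-1,-0.18,0],0],[[-1,-0.18,0],0],[[-1,-0.18,0],0],[[-1,-0.18,0],0],[[-1,-0.18,0],0],[[-1,-0.18,0],0],[[-1,-0.18,0],0],[[-1,-0.18,0],0],[[-1,-0.18,0],0],[[-1,-0.18,0],0]]' 1 >/dev/null; python3 -m crank '[[[-1,0,0.5],0],[[-1,0,0.5],0],[[0,0,0],0],[[0,0,0],0]]'; python3 - <<'E'
from lib import *
tilt()
im,c=shot("wrist","w7")
print(proj(c,[.54,-.33,.05]))
E
```

```text
time: 45.65
ee_pos: [0.5546, -0.374, 0.2039]
eef_rot: [0.693, 0.721, 0.006, -0.001]
ft_force: [0.3, 0.4, 0.2]
width: 0.0871
grip_force: 0.0
tilt deg (world x,y) [0.34 0.56] tcp [ 0.5546 -0.374   0.2039] j [ 0.15   0.475  0.542  1.383 -0.256  1.352  0.738]
[[297.89817426 138.65429324]]
```

View pics/w7.png

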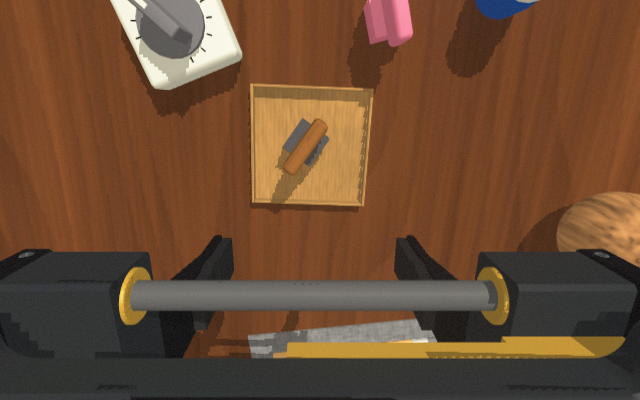

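The handle's bar is at (306,146) in the tray, running from (318,122) to (290,171).

```bash
python3 - <<'E'
from lib import *
im=cv2.imread("pics/w7.png")[:,:,::-1].copy(); _,c=shot("wrist")
h=cv2.cvtColor(im,cv2.COLOR_RGB2HSV)
for p in [(312,132),(300,150),(292,165),(296,130),(280,120),(275,190)]: print(p,im[p[1],p[0]],h[p[1],p[0]])
sub=np.zeros_like(im); sub[105:190,270:345]=im[105:190,270:345]
for b in blobs(sub,(4,150,90),(14,255,230),100): print("bar",cv2.boundingRect(b),rect(c,b,.071),rect(c,b,.060))
# tray rim outer corners
t=plane(c,[(250,84),(373,88),(365,206),(250,205)],.014); print(t.round(4).tolist(),t.mean(0))
E
```

```text
(312, 132) [157 102  49] [ 15 175 157]
(300, 150) [173 110  55] [ 14 174 173]
(292, 165) [171 109  53] [ 14 176 171]
(296, 130) [96 94 89] [21 19 96]
(280, 120) [200 149  81] [ 17 152 200]
(275, 190) [148 109  61] [ 17 150 148]
bar (285, 120, 42, 55) (array([ 0.5481, -0.3358]), (55.1, 13.7), 57.1) (array([ 0.5479, -0.3373]), (57.2, 14.2), 57.1)
[[0.4894, -0.2811], [0.6138, -0.2799], [0.6162, -0.4053], [0.4877, -0.409]] [ 0.5517648  -0.34379553]
```

Bar 55 x 14 mm, matching the handle. The grasp has tool y at yaw -32.9.

```bash
python3 -c "
from lib import *
go((.548,-.336,.12),-32.9)"; python3 -m crank '[[[0.63,-0.1,1],1],[[0.6,-0.1,0.9],1],[[0,0,0.8],1],[[0,0,0],1],[[0,0,0],0.4],[[0,0,0],0],[[0,0,0],0]]' 0.5 25; python3 -c "
from lib import *
tilt();go((.548,-.336,.04),-32.9)
im,c=shot('wrist','w8')
sub=np.zeros_like(im); sub[100:340,230:400]=im[100:340,230:400]
for b in blobs(sub,(4,150,90),(15,255,230),100): print('bar',cv2.boundingRect(b),rect(c,b,.071))
"
```

```text
t 45.8 tcp [ 0.5552 -0.3736  0.2048] yaw 2.3 shift [ 1.24 -0.21  2.84] turn 4.4 j7 0.74
time: 46.62
ee_pos: [0.5506, -0.3366, 0.1242]
eef_rot: [0.878, 0.478, 0.005, -0.002]
ft_force: [-0.1, 0.2, 0.2]
width: 0.0439
grip_force: 0.0
tilt deg (world x,y) [0.43 0.51] tcp [ 0.5506 -0.3366  0.1242] j [ 0.016  0.501  0.633  1.554 -0.323  1.19   0.138]
t 46.6 tcp [ 0.5506 -0.3366  0.1242] yaw -32.9 shift [-0.06 -0.09  2.8 ] turn 0.01 j7 0.14
bar (324, 312, 47, 29) (array([ 0.5265, -0.4237]), (36.0, 25.1), -32.9)
bar (248, 312, 68, 29) (array([ 0.4838, -0.3962]), (52.0, 25.1), -32.9)
bar (332, 266, 25, 15) (array([ 0.5473, -0.387 ]), (18.9, 10.4), -3.1)
bar (273, 264, 14, 16) (array([ 0.5091, -0.357 ]), (12.1, 9.5), 57.1)
bar (381, 241, 20, 34) (array([ 0.5822, -0.3917]), (26.2, 13.6), 61.3)
bar (231, 205, 25, 67) (array([ 0.5017, -0.3225]), (50.4, 16.9), 53.2)
bar (298, 175, 21, 84) (array([ 0.549 , -0.3338]), (60.9, 13.5), 56.2)
bar (346, 101, 55, 96) (array([ 0.6108, -0.3181]), (64.4, 34.0), 61.3)
bar (231, 101, 91, 71) (array([ 0.5595, -0.261 ]), (70.6, 36.8), 0.1)
```

```bash
python3 -m crank '[[[-0.04,-0.07,0.7],0],[[0,0,0.8],0],[[0,0,0.7],0],[[0,0,0.4],0],[[0,0,0.2],0],[[0,0,0],0],[[0,0,0],0]]'; python3 -m crank '[[[0,0,0],0],[[0,0,0],0],[[0,0,0],0],[[0,0,0],0],[[0,0,0],0]]' 0 50; python3 -m crank '[[[0,0,-1],0],[[0,0,-1],0],[[0,0,-1],0],[[0,0,-1],0],[[0,0,0],0],[[0,0,0],0]]'; python3 -c "
from lib import *
tilt();go((.609,-.0945,.15),92.2,360);go((.609,-.0945,.15),2.2,360)
im,c=shot('wrist','w9')"
```

```text
time: 47.55
ee_pos: [0.5488, -0.3365, 0.0406]
eef_rot: [0.879, 0.477, 0.005, -0.002]
ft_force: [-0.5, 0.6, 0.0]
width: 0.0435
grip_force: 0.0
time: 48.18
ee_pos: [0.5483, -0.3361, 0.0397]
eef_rot: [0.879, 0.477, 0.005, -0.002]
ft_force: [0.1, -0.4, -1.7]
width: 0.0134
grip_force: 50.0
time: 48.92
ee_pos: [0.5473, -0.3369, 0.159]
eef_rot: [0.879, 0.477, 0.005, -0.003]
ft_force: [0.1, 1.3, -1.4]
width: 0.0138
grip_force: 50.0
tilt deg (world x,y) [0.34 0.54] tcp [ 0.5473 -0.3369  0.159 ] j [ 0.006  0.466  0.649  1.524 -0.302  1.251  0.125]
t 48.9 tcp [ 0.5473 -0.3369  0.159 ] yaw -33.0 shift [ 7.9  -2.67  0.39] turn -15.65 j7 0.12
t 48.9 tcp [ 0.5473 -0.3369  0.159 ] yaw -33.0 shift [ 7.9  -2.67  0.39] turn -4.4 j7 0.12
```

View pics/w9.png

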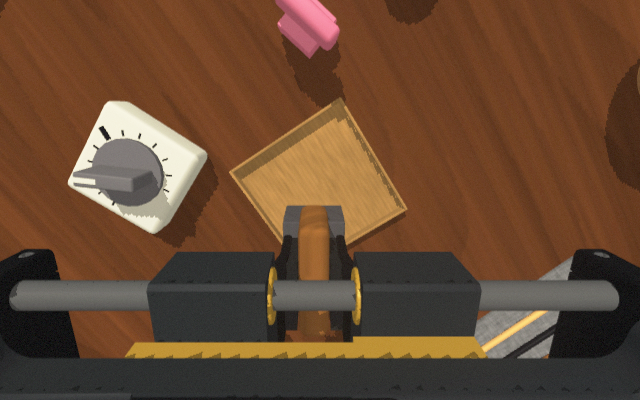

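Handle held, and the timer is in view with its dial at (127,172) and mark at (104,132). Carry the handle to the shaft.

```bash
python3 -m crank '[[[1,-0.33,-0.1],0],[[1,-0.33,0],0],[[1,-0.33,0],0],[[1,-0.33,0],0],[[1,-0.33,0],0],[[1,-0.33,0],0],[[1,-0.33,0],0],[[0.9,-0.36,0],0],[[0,0,0],-1],[[0,0,0],-1],[[0,0,0],-1],[[0,0,0],-1]]' >/dev/null;  python3 -m crank '[[[0,0,0],-1],[[0,0,0],-1],[[0,0,0],-1],[[0,0,0],-1],[[0,0,0],-1],[[0,0,0],-1],[[0,0,0],-1],[[0,0,0],-1],[[0,0,0],-1],[[0,0,0],-1],[[0,0,0],-1],[[0,0,0],-0.65]]' >/dev/null; python3 -m crank '[[[0,0,0],0],[[0,0,0],0]]'; python3 -c "
from lib import *
tilt()
im,c=shot('top','t2')
print('top shaft',plane(c,[(350.3,185.5)],.067))
go((.609,-.0945,.115),92.2,360)
im,c=shot('scene')
print(proj(c,[.609,-.0945,.067]))
cv2.imwrite('pics/crop10.png',cv2.resize(im[150:270,230:390],None,fx=4,fy=4,interpolation=cv2.INTER_CUBIC)[:,:,::-1])"
```

```text
time: 52.22
ee_pos: [0.609, -0.0949, 0.1647]
eef_rot: [-0.018, 1.0, 0.004, 0.003]
ft_force: [0.5, 0.2, -1.9]
width: 0.014
grip_force: 50.0
tilt deg (world x,y) [0.33 0.51] tcp [ 0.609  -0.0949  0.1647] j [-0.1    0.346  0.233  1.579 -0.094  1.222  1.759]
top shaft [[ 0.60354275 -0.0952918 ]]
t 52.3 tcp [ 0.6091 -0.0948  0.1649] yaw 92.1 shift [ 0.01 -0.    1.66] turn -0.01 j7 1.76
[[281.0731704 204.632746 ]]
```

View pics/crop10.png

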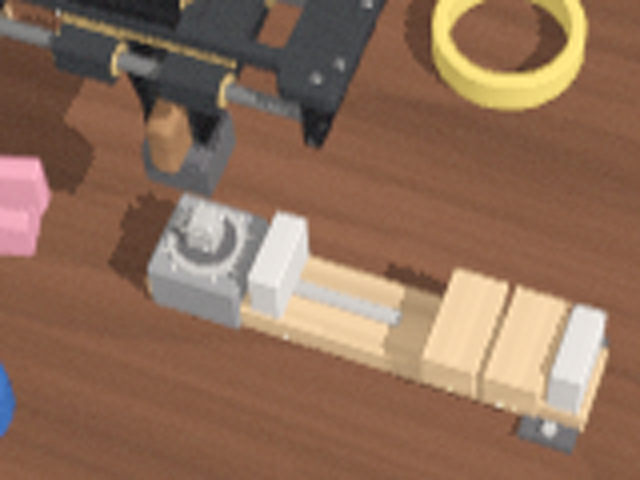

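Bars are still in place at (465,330)/(525,340), and the handle is hovering by the shaft. I lower in steps and check the force.

```bash
python3 -m crank '[[[0.02,0,0.8],0],[[0,0,0.7],0],[[0,0,0.4],0],[[0,0,0],0],[[0,0,0],0]]'; python3 -m crank '[[[0,0,0.1],0],[[0,0,0.1],0],[[0,0,0.1],0],[[0,0,0],0]]';python3 -m crank '[[[0,0,0.1],0],[[0,0,0],0]]'
```

```text
time: 52.95
ee_pos: [0.6096, -0.0945, 0.1093]
eef_rot: [-0.019, 1.0, 0.004, 0.004]
ft_force: [-0.5, -0.0, -1.0]
width: 0.0135
grip_force: 50.0
time: 53.45
ee_pos: [0.6105, -0.0945, 0.1024]
eef_rot: [-0.019, 1.0, 0.004, 0.005]
ft_force: [-7.0, 0.7, 20.8]
width: 0.0139
grip_force: 50.0
time: 53.7
ee_pos: [0.6122, -0.0945, 0.1013]
eef_rot: [-0.019, 1.0, 0.004, 0.007]
ft_force: [-4.9, 1.6, 27.7]
width: 0.0137
grip_force: 50.0
```

Contact on the shaft's top, and fx<0 says the shaft is further toward -x, which agrees with the scene view. Back off and shift 3 mm.

```bash
python3 -m crank '[[[0,0,-0.3],0],[[0.1,0,0],0],[[0,0,0],0],[[0,0,0],0]]'; python3 -m crank '[[[0,0,0.1],0],[[0,0,0.1],0],[[0,0,0.1],0],[[0,0,0.1],0],[[0,0,0],0]]'
```

```text
time: 54.2
ee_pos: [0.6057, -0.0945, 0.1047]
eef_rot: [-0.019, 1.0, 0.004, 0.003]
ft_force: [0.2, -0.1, -2.1]
width: 0.0136
grip_force: 50.0
time: 54.82
ee_pos: [0.6064, -0.0946, 0.093]
eef_rot: [-0.019, 1.0, 0.004, 0.004]
ft_force: [3.9, -1.3, -3.4]
width: 0.0138
grip_force: 50.0
```

In. Ease +x by 1 mm and seat it.

```bash
python3 -m crank '[[[-0.03,0,0.1],0],[[0,0,0.1],0],[[0,0,0.1],0],[[0,0,0],0],[[0,0,0],0]]'; python3 -m crank '[[[0,0,0.07],0],[[0,0,0],0],[[0,0,0],0]]'
```

```text
time: 55.45
ee_pos: [0.6069, -0.0945, 0.0841]
eef_rot: [-0.019, 1.0, 0.004, 0.003]
ft_force: [-0.3, -4.0, -3.4]
width: 0.0134
grip_force: 50.0
time: 55.82
ee_pos: [0.6073, -0.0945, 0.0825]
eef_rot: [-0.019, 1.0, 0.004, 0.004]
ft_force: [-0.2, -2.8, 0.5]
width: 0.0139
grip_force: 50.0
```

```bash
python3 -m crank '[[[0,0,0.07],0],[[0,0,0],0],[[0,0,0],0]]';python3 -m crank '[[[0,0,0.05],0],[[0,0,0],0],[[0,0,0],0]]'
```

```text
time: 56.2
ee_pos: [0.6076, -0.0945, 0.082]
eef_rot: [-0.019, 1.0, 0.004, 0.004]
ft_force: [-6.8, -3.5, 16.0]
width: 0.0133
grip_force: 50.0
time: 56.58
ee_pos: [0.6077, -0.0945, 0.0818]
eef_rot: [-0.019, 1.0, 0.005, 0.004]
ft_force: [-12.2, -1.5, 26.8]
width: 0.0136
grip_force: 50.0
```

Seated. Ease the pressure and turn clockwise.

```bash
python3 -m crank '[[[0,0,-0.1],0],[[0,0,0],0.5],[[0,0,0],0.5],[[0,0,0],0.5],[[0,0,0],0.5],[[0,0,0],0.5],[[0,0,0],0.5],[[0,0,0],0]]' - 60; python3 -m crank '[[[0,0,0],0.7],[[0,0,0],0.7],[[0,0,0],0.7],[[0,0,0],0.7],[[0,0,0],0.7],[[0,0,0],0.7],[[0,0,0],0.7],[[0,0,0],0.7],[[0,0,0],0]]'; python3 -c "
from lib import *
tilt();go((.607,-.0945,.0825),0); print(sensors.read_state()['torque'])"
```

```text
time: 57.58
ee_pos: [0.6079, -0.0953, 0.0824]
eef_rot: [0.19, 0.982, 0.005, 0.004]
ft_force: [0.3, -5.5, 3.7]
width: 0.0134
grip_force: 60.0
time: 58.7
ee_pos: [0.6076, -0.096, 0.0824]
eef_rot: [0.55, 0.835, 0.005, 0.002]
ft_force: [-1.1, -6.6, 5.4]
width: 0.0137
grip_force: 60.0
tilt deg (world x,y) [0.47 0.39] tcp [ 0.6076 -0.096   0.0824] j [-0.263  0.44   0.443  1.676 -0.219  1.066  0.655]
t 58.7 tcp [ 0.6076 -0.096   0.0824] yaw 23.3 shift [ 0.05  0.   -0.  ] turn 2.91 j7 0.65
[-1.94759086  0.35566307 -0.02427128]
```

```bash
python3 -m crank '[[[0,0,0],0.9],[[0,0,0],0.9],[[0,0,0],0.9],[[0,0,0],0.9],[[0,0,0],0.9],[[0,0,0],0.9],[[0,0,0],0.9],[[0,0,0],0.9],[[0,0,0],0.9],[[0,0,0],0.9],[[0,0,0],0]]'; python3 -c "
from lib import *
tilt();go((.607,-.0945,.0825),0)
im,c=shot('top')
im2,c=shot('scene')
cv2.imwrite('pics/crop11.png',np.hstack([cv2.resize(im[160:220,250:380],(390,240)),cv2.resize(im2[150:270,230:390],(320,240))])[:,:,::-1])"
```

```text
time: 60.08
ee_pos: [0.6068, -0.0959, 0.0823]
eef_rot: [0.936, 0.352, 0.004, -0.002]
ft_force: [-5.1, -5.5, 9.2]
width: 0.014
grip_force: 60.0
tilt deg (world x,y) [0.36 0.41] tcp [ 0.6068 -0.0959  0.0823] j [-0.449  0.492  0.693  1.686 -0.358  1.087 -0.497]
t 60.1 tcp [ 0.6068 -0.0959  0.0823] yaw -48.7 shift [ 0.04 -0.03 -0.01] turn -6.09 j7 -0.5
```

View pics/crop11.png

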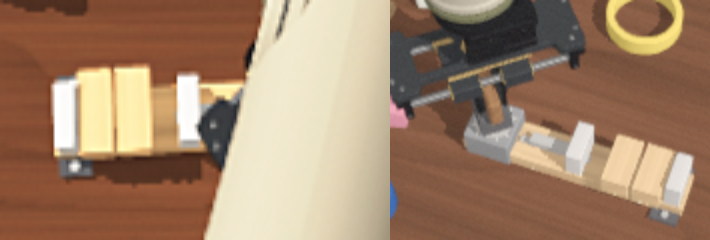

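The jaw has closed most of the way and the bars are intact. Continue.

```bash
python3 -m crank '[[[0,0,0],0.7],[[0,0,0],0.7],[[0,0,0],0.7],[[0,0,0],0.7],[[0,0,0],0.7],[[0,0,0],0.7],[[0,0,0],0.7],[[0,0,0],0]]'; python3 -c "
from lib import *
tilt();go((.607,-.0945,.0825),0);print(sensors.read_state()['torque'],sensors.read_state()['joint_torque'][6])"; python3 -m crank '[[[0,0,0],0.5],[[0,0,0],0.5],[[0,0,0],0.5],[[0,0,0],0]]'; python3 -c "
from lib import *
tilt();go((.607,-.0945,.0825),0);print(sensors.read_state()['torque'],sensors.read_state()['joint_torque'][6])"
```

```text
time: 61.18
ee_pos: [0.6066, -0.0957, 0.0823]
eef_rot: [1.0, 0.018, 0.003, -0.004]
ft_force: [-5.9, -5.6, 11.3]
width: 0.0134
grip_force: 60.0
tilt deg (world x,y) [0.35 0.43] tcp [ 0.6066 -0.0957  0.0823] j [-0.55   0.541  0.839  1.691 -0.452  1.108 -1.11 ]
t 61.2 tcp [ 0.6066 -0.0957  0.0823] yaw -87.9 shift [ 0.01 -0.04 -0.01] turn -10.99 j7 -1.11
[-1.51029036  1.88784159  0.06668488] -0.7939924858510494
time: 61.68
ee_pos: [0.6065, -0.0956, 0.0823]
eef_rot: [0.996, -0.086, 0.003, -0.004]
ft_force: [-6.1, -5.0, 10.3]
width: 0.0134
grip_force: 60.0
tilt deg (world x,y) [0.33 0.44] tcp [ 0.6065 -0.0956  0.0823] j [-0.579  0.559  0.884  1.692 -0.484  1.117 -1.295]
t 61.7 tcp [ 0.6065 -0.0956  0.0823] yaw -99.9 shift [ 0.01 -0.04 -0.01] turn 10.01 j7 -1.3
[-1.36208662e+00  1.91210899e+00  9.32012011e-05] -0.5843480676412582
```

```bash
for k in 1 2 3; do python3 -m crank '[[[0,0,0],0.5],[[0,0,0],0.5],[[0,0,0],0.5],[[0,0,0],0]]' | grep force; python3 -c "
from lib import *
tilt();go((.607,-.0945,.0825),0);print(sensors.read_state()['torque'],sensors.read_state()['joint_torque'][6])"; done
```

```text
ft_force: [-6.4, -4.4, 10.8]
grip_force: 60.0
tilt deg (world x,y) [0.34 0.45] tcp [ 0.6066 -0.0955  0.0823] j [-0.608  0.58   0.93   1.694 -0.518  1.127 -1.48 ]
t 62.2 tcp [ 0.6066 -0.0955  0.0823] yaw -111.9 shift [ 0.   -0.04 -0.01] turn 8.52 j7 -1.48
[-1.08444042  1.82010743  0.12801068] -0.5822421982884407
ft_force: [-7.3, -5.1, 11.2]
grip_force: 60.1
tilt deg (world x,y) [0.33 0.46] tcp [ 0.6066 -0.0953  0.0823] j [-0.635  0.603  0.975  1.695 -0.554  1.139 -1.663]
t 62.7 tcp [ 0.6066 -0.0953  0.0823] yaw -123.9 shift [-0.   -0.03 -0.01] turn 7.02 j7 -1.66
[-1.07815946  2.04946086  0.15468639] -0.6511812843382359
ft_force: [-6.8, -3.9, 10.8]
grip_force: 60.1
tilt deg (world x,y) [0.31 0.48] tcp [ 0.6065 -0.095   0.0822] j [-0.661  0.628  1.02   1.696 -0.591  1.152 -1.846]
t 63.2 tcp [ 0.6065 -0.095   0.0822] yaw -135.8 shift [ 0.   -0.02 -0.01] turn 5.52 j7 -1.85
[-0.77396348  2.16162545  0.3136263 ] -0.777100995182991
```

Torque has risen to 0.31, so the bars are tight. Turn on past the click.

```bash
for k in 1 2 3; do python3 -m crank '[[[0,0,0],0.5],[[0,0,0],0.5],[[0,0,0],0.5],[[0,0,0],0]]' | grep force; python3 -c "
from lib import *
tilt();go((.607,-.0945,.0825),0);print(sensors.read_state()['torque'])"; done; python3 - <<'E'
from lib import *
im,c=shot('top')
im2,c=shot('scene')
cv2.imwrite('pics/crop12.png',np.hstack([cv2.resize(im[160:220,250:380],(390,240)),cv2.resize(im2[150:270,230:390],(320,240))])[:,:,::-1])
E
```

```text
ft_force: [-6.9, -2.7, 11.0]
grip_force: 60.1
tilt deg (world x,y) [0.32 0.48] tcp [ 0.6066 -0.0949  0.0822] j [-0.685  0.655  1.064  1.697 -0.628  1.167 -2.029]
t 63.7 tcp [ 0.6066 -0.0949  0.0822] yaw -147.8 shift [-0.   -0.02 -0.01] turn 4.02 j7 -2.03
[-0.71788392  2.00368834  0.25012516]
ft_force: [-5.9, -3.0, 11.8]
grip_force: 60.1
tilt deg (world x,y) [0.34 0.49] tcp [ 0.6067 -0.0947  0.0822] j [-0.707  0.683  1.107  1.697 -0.667  1.183 -2.211]
t 64.2 tcp [ 0.6067 -0.0947  0.0822] yaw -159.8 shift [-0.   -0.01 -0.01] turn 2.52 j7 -2.21
[-0.6040859   1.91487173  0.20407102]
ft_force: [-6.5, -3.2, 10.4]
grip_force: 60.1
tilt deg (world x,y) [0.35 0.49] tcp [ 0.6068 -0.0947  0.0822] j [-0.727  0.714  1.149  1.698 -0.707  1.2   -2.394]
t 64.7 tcp [ 0.6068 -0.0947  0.0822] yaw -171.8 shift [-0.01 -0.01 -0.01] turn 1.02 j7 -2.39
[-0.51962841  1.71426315  0.26869675]
```

View pics/crop12.png

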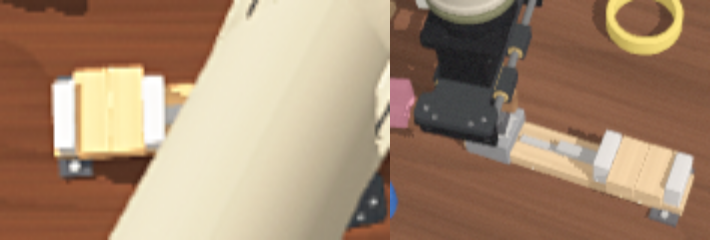

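The bars are pressed tight between the jaws. I turned 264° in total against about 215° needed, so the slip is about 0.8 rad. Unload a little and lift off.

```bash
python3 -m crank '[[[0,0,0],-0.35],[[0,0,0],0],[[0,0,-0.3],0],[[0,0,-0.3],0],[[0,0,-0.5],0],[[0,0,-0.8],0],[[0,0,-0.8],0],[[0,0,0],0],[[0,0,0],0]]'; python3 -m crank '[[[0,0,0],-1],[[0,0,0],-1],[[0,0,0],-1],[[0,0,0],-1],[[0,0,0],-1],[[0,0,0],-1],[[0,0,0],-1],[[0,0,0],-1],[[0,0,0],-1],[[0,0,0],-1],[[0,0,0],-1],[[0,0,0],-1]]' >/dev/null; python3 -m crank '[[[0,0,0],-1],[[0,0,0],-1],[[0,0,0],-1],[[0,0,0],-1],[[0,0,0],-1],[[0,0,0],-0.3],[[0,0,0],0],[[0,0,0],0]]'; python3 -c "
from lib import *
tilt();go((.548,-.336,.16),-32.9)"
```

```text
time: 65.9
ee_pos: [0.6067, -0.0943, 0.1624]
eef_rot: [0.772, -0.636, -0.0, -0.006]
ft_force: [-0.8, -0.2, -1.4]
width: 0.0138
grip_force: 60.0
time: 68.4
ee_pos: [0.6064, -0.0948, 0.1622]
eef_rot: [0.869, 0.495, 0.005, -0.002]
ft_force: [0.4, 0.8, -1.5]
width: 0.0133
grip_force: 60.0
tilt deg (world x,y) [0.35 0.51] tcp [ 0.6064 -0.0948  0.1622] j [-0.464  0.402  0.707  1.609 -0.284  1.229 -0.236]
t 68.4 tcp [ 0.6064 -0.0948  0.1622] yaw -30.6 shift [-7.91  2.42 -0.01] turn 0.28 j7 -0.24
```

```bash
python3 -m crank '[[[-1,0.3,0],0.28],[[-1,0.3,0],0],[[-1,0.3,0],0],[[-1,0.3,0],0],[[-1,0.3,0],0],[[-1,0.3,0],0],[[-1,0.3,0],0],[[-0.9,0.3,0],0],[[0,0,0.8],0],[[0,0,0.8],0],[[0,0,0],0],[[0,0,0],0]]'; python3 -c "
from lib import *
tilt();go((.548,-.338,.0405),-32.9)"
```

```text
time: 69.9
ee_pos: [0.5402, -0.3339, 0.1131]
eef_rot: [0.878, 0.478, 0.005, -0.002]
ft_force: [-0.1, -0.5, -1.4]
width: 0.0136
grip_force: 60.0
tilt deg (world x,y) [0.43 0.46] tcp [ 0.5402 -0.3339  0.1131] j [-0.065  0.519  0.743  1.599 -0.385  1.171  0.191]
t 69.9 tcp [ 0.5402 -0.3339  0.1131] yaw -32.9 shift [-0.    0.29  2.42] turn 0.0 j7 0.19
```

```bash
python3 -m crank '[[[0,0.3,0.8],0],[[0,0,0.8],0],[[0,0,0.5],0],[[0,0,0.2],0],[[0,0,0],0],[[0,0,0],0]]'; python3 -m crank '[[[0,0,0.05],0],[[0,0,0.05],0],[[0,0,0],0]]'
```

```text
time: 70.65
ee_pos: [0.5487, -0.3377, 0.0441]
eef_rot: [0.878, 0.479, 0.006, -0.002]
ft_force: [-0.0, -1.2, -0.9]
width: 0.0138
grip_force: 60.0
time: 71.03
ee_pos: [0.5483, -0.3372, 0.04]
eef_rot: [0.878, 0.479, 0.005, -0.002]
ft_force: [-0.1, 0.4, -1.1]
width: 0.0136
grip_force: 60.0
```

```bash
python3 -m crank '[[[0,0,0.03],0],[[0,0,0],0],[[0,0,0],0]]' | grep -E "ft|ee"; python3 -m crank '[[[0,0,0],0],[[0,0,0],0],[[0,0,0],0],[[0,0,0],0]]' 0.5; python3 -m crank '[[[0,0,-0.4],0],[[0,0,-0.8],0],[[0,0,-1],0],[[0,0,-1],0],[[0,0,-1],0],[[0,0,0],0],[[0,0,0],0]]'; python3 - <<'E'
from lib import *
im,c=shot("wrist","w13"); cv2.imwrite("pics/crop13.png",im[60:340,0:520,::-1])
go((.42,-.232,.17)); print(proj(c,[[.42,-.232,.041]]))
E
```

```text
ee_pos: [0.5484, -0.3373, 0.0398]
eef_rot: [0.878, 0.479, 0.005, -0.002]
ft_force: [-1.5, 2.2, 5.4]
time: 71.9
ee_pos: [0.5483, -0.3373, 0.0392]
eef_rot: [0.878, 0.479, 0.005, -0.002]
ft_force: [0.1, 0.1, 0.2]
width: 0.0413
grip_force: 0.0
time: 72.78
ee_pos: [0.5473, -0.3383, 0.1652]
eef_rot: [0.878, 0.479, 0.005, -0.002]
ft_force: [-0.6, 0.1, -0.6]
width: 0.0434
grip_force: 0.0
t 72.8 tcp [ 0.5472 -0.3381  0.1647] yaw -32.8 shift [ 0.68 -5.48 -0.17] turn None j7 0.17
[[125.53258637 170.95816413]]
```

View pics/crop13.png

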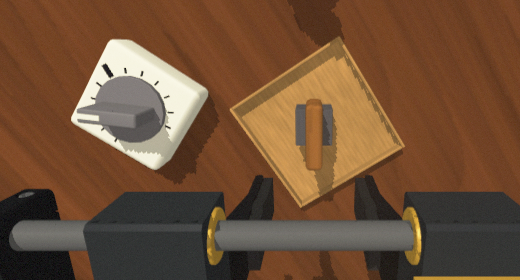

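The handle stands upright in the tray at (314,130). I have already viewed 16 pictures, over the 14 allowed, so from here I measure purely numerically. Measuring the timer's dial from this image.

```bash
cat > timer.py <<'E'
from lib import *
def timer(im,c,box):
    x0,y0,x1,y1=box; sub=np.zeros_like(im); sub[y0:y1,x0:x1]=im[y0:y1,x0:x1]
    h=cv2.cvtColor(sub,cv2.COLOR_RGB2HSV)
    w=cv2.inRange(h,(0,0,190),(179,60,255))
    cn=max(cv2.findContours(w,cv2.RETR_EXTERNAL,cv2.CHAIN_APPROX_NONE)[0],key=cv2.contourArea)
    print("white",cv2.boundingRect(cn),rect(c,cn,.035))
    hull=np.zeros(w.shape,np.uint8); cv2.drawContours(hull,[cv2.convexHull(cn)],-1,255,-1)
    hull=cv2.erode(hull,np.ones((3,3)))
    g=cv2.bitwise_and(cv2.inRange(h,(0,0,60),(179,60,170)),hull)
    g=cv2.morphologyEx(g,cv2.MORPH_OPEN,np.ones((7,7)))
    cg=max(cv2.findContours(g,cv2.RETR_EXTERNAL,cv2.CHAIN_APPROX_NONE)[0],key=cv2.contourArea)
    print("disc",cv2.boundingRect(cg),rect(c,cg,.041))
    k=cv2.bitwise_and(cv2.inRange(h,(0,0,0),(179,255,75)),hull)
    out=[]
    for d in cv2.findContours(k,cv2.RETR_EXTERNAL,cv2.CHAIN_APPROX_NONE)[0]:
        if cv2.contourArea(d)>8: out.append((cv2.contourArea(d),cv2.boundingRect(d),rect(c,d,.037)))
    for o in sorted(out,key=lambda o:-o[0])[:4]: print("dark",o)
    p=cv2.bitwise_and(w,cv2.erode(hull,np.ones((3,3))))
    for d in cv2.findContours(p,cv2.RETR_EXTERNAL,cv2.CHAIN_APPROX_NONE)[0]:
        if 5<cv2.contourArea(d)<500: print("whitebit",cv2.contourArea(d),cv2.boundingRect(d),rect(c,d,.075))
E
python3 - <<'E'
from timer import *
im=cv2.imread("pics/w13.png")[:,:,::-1].copy(); _,c=shot("wrist")
timer(im,c,(60,90,220,240))
go((.425,-.26,.2),-32.9)
E
```

```text
white (71, 100, 135, 129) (array([ 0.4285, -0.232 ]), (95.1, 88.1), 22.8)
disc (83, 136, 83, 67) (array([ 0.4234, -0.2329]), (62.2, 60.7), 12.4)
dark (40.5, (103, 124, 10, 13), (array([ 0.4284, -0.1957]), (10.3, 3.7), 82.1))
whitebit 240.0 (127, 209, 34, 17) (array([ 0.4267, -0.2732]), (26.3, 11.7), -40.8)
whitebit 355.0 (73, 172, 52, 38) (array([ 0.4156, -0.2368]), (43.9, 14.2), -67.9)
t 72.9 tcp [ 0.5471 -0.3381  0.1644] yaw -32.8 shift [-0.01 -4.83 -1.18] turn 0.01 j7 0.17
```

```bash
python3 -m crank '[[[0,-1,-0.4],0],[[0,-1,-0.4],0],[[0,-1,-0.4],0],[[0,-1,0],0],[[0,-0.8,0],0],[[0,0,0],0],[[0,0,0],0]]'; python3 - <<'E'
from timer import *
tilt()
im,c=shot("wrist","w14"); q=proj(c,[[.4235,-.233,.041],[.4284,-.1957,.037]]); print(q)
x,y=q[0].astype(int); timer(im,c,(x-75,y-75,x+75,y+75))
h=cv2.cvtColor(im,cv2.COLOR_RGB2HSV)
# brightness along rim circle 26mm radius at z=.041
for a in range(100,200,6):
    p=proj(c,[[.4235+.027*np.cos(np.radians(a)),-.233+.027*np.sin(np.radians(a)),.041]])[0].astype(int); print(a,h[p[1],p[0]].tolist(),end="; ")
E
```

```text
time: 73.75
ee_pos: [0.4266, -0.2607, 0.201]
eef_rot: [0.878, 0.479, 0.005, -0.002]
ft_force: [-0.2, 1.1, 0.3]
width: 0.0431
grip_force: 0.0
tilt deg (world x,y) [0.4  0.51] tcp [ 0.4266 -0.2607  0.201 ] j [-0.329  0.058  0.834  1.852 -0.057  1.249 -0.049]
[[294.44183906 162.45054929]
 [277.47780898 126.88749078]]
white (237, 100, 117, 116) (array([ 0.4244, -0.2319]), (88.6, 87.8), 22.9)
disc (267, 133, 58, 60) (array([ 0.4241, -0.2343]), (58.7, 55.8), 57.7)
dark (23.0, (274, 122, 8, 11), (array([ 0.4284, -0.1956]), (10.1, 2.6), 82.9))
100 [19, 15, 137]; 106 [23, 17, 137]; 112 [19, 20, 138]; 118 [18, 19, 136]; 124 [11, 15, 137]; 130 [13, 17, 136]; 136 [19, 32, 177]; 142 [26, 22, 247]; 148 [20, 31, 149]; 154 [26, 23, 242]; 160 [26, 22, 240]; 166 [16, 22, 125]; 172 [16, 24, 117]; 178 [14, 24, 137]; 184 [16, 24, 138]; 190 [15, 23, 136]; 196 [26, 18, 97];
```

```bash
python3 - <<'E'
from timer import *
im=cv2.imread("pics/w14.png")[:,:,::-1].copy(); _,c=shot("wrist")
print("cam",c[0][:3,3].round(3))
C=np.array([.4244,-.232])
h=cv2.cvtColor(im,cv2.COLOR_RGB2HSV); w=cv2.inRange(h,(0,0,195),(179,60,255))
ring=[[C[0]+.029*np.cos(a),C[1]+.029*np.sin(a),.041] for a in np.linspace(0,6.28,90)]
m=np.zeros(w.shape,np.uint8); cv2.fillPoly(m,[proj(c,ring).astype(np.int32)],255)
for d in cv2.findContours(w&m,cv2.RETR_EXTERNAL,cv2.CHAIN_APPROX_NONE)[0]:
    if len(d)>4:
        print(cv2.boundingRect(d),cv2.contourArea(d))
        for z in (.041,.075):
            r_=rect(c,d,z); v=r_[0]-C; print("  z",z,r_,"dir from axis",np.degrees(np.arctan2(v[1],v[0])).round(1),"r",np.hypot(*v).round(4))
# ascii of brightness around dial
x,y=proj(c,[[*C,.055]])[0].astype(int)
for yy in range(y-36,y+38,3): print("".join("%4d"%h[yy,xx,2] for xx in range(x-42,x+42,4)))
E
```

```text
cam [ 0.47  -0.196  0.365]
(266, 165, 21, 7) 79.0
  z 0.041 (array([ 0.4053, -0.2279]), (20.0, 5.0), -40.0) dir from axis 167.9 r 0.0195
  z 0.075 (array([ 0.4121, -0.2245]), (17.9, 4.5), -40.0) dir from axis 148.6 r 0.0144
(264, 157, 5, 5) 10.5
  z 0.041 (array([ 0.4015, -0.2156]), (4.1, 3.7), 38.4) dir from axis 144.4 r 0.0282
  z 0.075 (array([ 0.4087, -0.2135]), (3.7, 3.3), 38.4) dir from axis 130.3 r 0.0243
(266, 130, 50, 21) 53.0
  z 0.041 (array([ 0.4323, -0.2102]), (48.9, 13.6), -20.3) dir from axis 70.1 r 0.0232
  z 0.075 (array([ 0.4362, -0.2086]), (43.7, 12.2), -20.3) dir from axis 63.2 r 0.0262
 121 124 118 229 250 249 139  50 249 249 249 247 249 249 249 248 248 249 245 168 125
 119 121 120 251 249 250 249  46 248 249 248 247 248 248 128 248 248 249 250 246 181
 118 123 220 250 248 249 249 126 241 158 151 145 148 215 233 248 248 248 249 249 247
 122 119 250 249 249 248 249 181 138 140 137 141 138 141 139 243 248 248 248 248 248
 123 191 250 248 114 248 202 140 136 138 140 137 138 141 138 139 237 108 247 247 248
 125 250 249 249 248 221 137 138 139 139 141 138 139 139 138 
[... 938 characters left out ...]
 136 101 214 245 245
 246 247 246 246 159 134 100  98  95  97  94  94  96  95  91  92 100 105 152 237 241
 221 245 246 246 245 226 134  96  97  95  97  96  98  98  98  96  97 182 243 246 220
  81 214 242 246 245 246 143  95  96  94  97 101  97  96  97  98 142 185 183 238 180
  85  83 205 239 246 246 222 122  97  94 100  97  97  98  98 141 185 183 186 219  89
  91  85  87 183 235 246 137 187 167 109  99  96  96 112 183 185 187 184 181 170  85
 123  83  82  88 170 229 246 246 185 185 187 183 186 186 184 184 185 183 179  90  83
 118 124  84  82  83 131 225 244 183 185 184 184 183 188 185 183 186 184 146  83  88
 116 122 103  81  86  79  94 220 193 194 219 184 183 183 184 186 184 177  80  83  89
```

Bar points at about 143° and the mark is at 83.5°. The axis is at (.4244,-.232). Grip it with tool yaw 53 and turn cw to -6.5.

```bash
python3 -c "
from lib import *
go((.4244,-.232,.12),53,360)"; python3 -m crank '[[[0.8,0.47,0],-1],[[0,0,0.5],-1],[[0,0,0.5],-1],[[0,0,0.5],-1],[[0,0,0.5],-1],[[0,0,0.5],-1],[[0,0,0],-1],[[0,0,0],-1],[[0,0,0],-1],[[0,0,0],-1],[[0,0,0],-0.7],[[0,0,0],0]]' 0.5 12;  python3 -c "
from lib import *
tilt();go((.4244,-.232,.047),53,360)"
```

```text
t 73.8 tcp [ 0.4266 -0.261   0.2009] yaw -32.8 shift [ 0.75 -0.59  2.7 ] turn -10.73 j7 -0.05
time: 75.35
ee_pos: [0.4516, -0.2479, 0.1259]
eef_rot: [0.32, 0.948, 0.005, 0.001]
ft_force: [0.1, 0.4, 1.1]
width: 0.0435
grip_force: 0.0
tilt deg (world x,y) [0.34 0.48] tcp [ 0.4516 -0.2479  0.1259] j [-0.171  0.186  0.657  1.9   -0.139  1.096  1.461]
t 75.3 tcp [ 0.4516 -0.2479  0.1259] yaw 52.7 shift [ 1.04 -0.15  2.63] turn -0.03 j7 1.46
```

```bash
python3 - <<'E'
from timer import *
im,c=shot("wrist","w15")
C=np.array([.4244,-.232])
h=cv2.cvtColor(im,cv2.COLOR_RGB2HSV); x,y=proj(c,[[*C,.075]])[0].astype(int); print(x,y)
w=cv2.inRange(h,(0,0,195),(179,60,255))
ring=[[C[0]+.028*np.cos(a),C[1]+.028*np.sin(a),.075] for a in np.linspace(0,6.28,90)]
m=np.zeros(w.shape,np.uint8); cv2.fillPoly(m,[proj(c,ring).astype(np.int32)],255)
for d in cv2.findContours(w&m,cv2.RETR_EXTERNAL,cv2.CHAIN_APPROX_NONE)[0]:
    if len(d)>8:
        r_=rect(c,d,.075); v=r_[0]-C; print(cv2.boundingRect(d),r_,"dir",np.degrees(np.arctan2(v[1],v[0])).round(1))
for yy in range(y-50,y+51,5): print(yy,"".join("%4d"%h[yy,xx,2] for xx in range(x-48,x+50,4)))
E
```

```text
306 173
(265, 170, 3, 6) (array([ 0.4074, -0.2529]), (3.4, 1.3), -28.5) dir -129.1
(275, 148, 74, 67) (array([ 0.4388, -0.2316]), (56.4, 26.9), -88.1) dir 1.6
(302, 139, 7, 28) (array([ 0.4127, -0.2242]), (17.5, 3.9), -37.8) dir 146.3
(304, 130, 6, 4) (array([ 0.4027, -0.2152]), (3.2, 1.9), 52.7) dir 142.3
123   88 220 245 250 250 248 250 250 250 250 244 239 216 240 251 251 251 251 251 239 250 251 251 252 248
128  204 236 250 250 250 209 250 237 143 145 144 144 249 154 145 145 140 250 103 251 250 251 250 251 251
133  227 249 250 250 250 198 143 145 144 147 144 133 237 141 148 143 150 150 154 250 250 251 251 243  66
138  244 249 249 196 141 144 133 102 103 103 105 131 175 117 132 145 144 147 149 157 250 235  68  67 178
143  249 250 197 195 121 100 101  99 103 105 120 182 249 145 154 144 148 147 149 146 151 144 213 250 251
148  197 193 194  97 102 100 101 103 103 102 122 207 250 146 142 148 142 145 147 145 148 249 250 251 250
153  192 193 194  98 102  99 100 100 102 103 126 229 249 147 137 145 147 145 146 146 147 145 250 250 250
158  193 191 144  99  99 102 103 103 105 102 128 234 249 
[... 712 characters left out ...]
99 101 103 139 141 142 147 142 145 143 141 225 249 153 250 250 245 114
198   97 182 188 192 189 192 190 224 108 137 137 140 142 146 141 141 182 249 249 248 249 250 250 111 113
203   88  85  85 174 231 247 249 139 249 249 140 140 147 148 248 249 221 249 249 249 249 250 113 120 130
208   83  83  86  90  90 151 225 242 249 249 249 249 230 249 249 249 249 249 249 249 250 148 128 132 130
213  122 124  87  91  92  88  89 100 215 237 248 248 248 249 249 249 249 249 249 250 230 134 131 128 134
218  126 125 132 130  94  88  89  89  95  95 192 231 246 249 249 249 248 249 250 250 135 124 133 132 134
223  130 130 126 125 122 124 130  93  93  84  92  88 151 224 244 248 249 249 250 131 133 136 134 132 129
```

Pointer line direction is 142.2°, matching the tool. Descend and grip.

```bash
python3 -m crank '[[[1,-0.18,0.3],0],[[0.04,0,0.7],0],[[0,0,0.8],0],[[0,0,0.5],0],[[0,0,0.2],0],[[0,0,0],0],[[0,0,0],0]]'; python3 -c "
from lib import *
go((.4244,-.232,.047),-6.5,360)";  python3 -m crank '[[[0,0,0],0],[[0,0,0],0],[[0,0,0],0],[[0,0,0],0],[[0,0,0],0]]' 0 15; python3 -c "
from lib import *
go((.4244,-.232,.047),-6.5,360)"
```

```text
time: 76.28
ee_pos: [0.4244, -0.2325, 0.0519]
eef_rot: [0.319, 0.948, 0.005, 0.002]
ft_force: [0.2, -0.5, 0.1]
width: 0.0434
grip_force: 0.0
t 76.3 tcp [ 0.4244 -0.2325  0.0519] yaw 52.8 shift [0.01 0.01 0.16] turn 7.41 j7 1.49
time: 76.9
ee_pos: [0.4235, -0.2333, 0.0514]
eef_rot: [0.319, 0.948, 0.005, 0.002]
ft_force: [-3.2, -5.1, 1.5]
width: 0.0121
grip_force: 15.0
t 76.9 tcp [ 0.4235 -0.2333  0.0514] yaw 52.7 shift [0.   0.05 0.15] turn 7.4 j7 1.49
```

```bash
python3 -m crank '[[[0,0,0],0.7],[[0,0,0],0.8],[[0,0,0],0.8],[[0,0,0],0.8],[[0,0,0],0.8],[[0,0,0],0.8],[[0,0,0],0.8],[[0,0,0],0.8],[[0,0,0],0.8],[[0,0,0],0.4],[[0,0,0],0],[[0,0,0],0]]'; python3 -m crank '[[[0,0,0],0],[[0,0,0],0],[[0,0,0],0]]' 0.5;  python3 -m crank '[[[0,0,-0.6],0],[[-0.5,0,-1],0],[[-0.5,0,-1],0],[[0,0,0],0],[[0,0,0],0]]'; python3 - <<'E'
from timer import *
tilt()
im,c=shot("wrist","w16")
C=np.array([.424,-.2325])
h=cv2.cvtColor(im,cv2.COLOR_RGB2HSV)
w=cv2.inRange(h,(0,0,195),(179,60,255))
ring=[[C[0]+.028*np.cos(a),C[1]+.028*np.sin(a),.075] for a in np.linspace(0,6.28,90)]
m=np.zeros(w.shape,np.uint8); cv2.fillPoly(m,[proj(c,ring).astype(np.int32)],255)
for d in cv2.findContours(w&m,cv2.RETR_EXTERNAL,cv2.CHAIN_APPROX_NONE)[0]:
    if len(d)>8:
        r_=rect(c,d,.075); v=r_[0]-C; print("white",cv2.boundingRect(d),r_,"dir",np.degrees(np.arctan2(v[1],v[0])).round(1))
x,y=proj(c,[[*C,.041]])[0].astype(int); print(x,y); timer(im,c,(max(x-110,0),max(y-110,0),x+110,min(y+60,235)))
im,c=shot("top")
for nm,lo,hi in [("pale",(14,50,150),(28,160,255))]:
  for b in blobs(im,lo,hi,60):
    bb=cv2.boundingRect(b)
    if 150<bb[0]<360 and 160<bb[1]<280: print(bb,rect(c,b,.05))
E
```

```text
time: 78.4
ee_pos: [0.4224, -0.2337, 0.0513]
eef_rot: [0.751, 0.661, 0.004, -0.001]
ft_force: [-7.5, -6.3, 6.8]
width: 0.0119
grip_force: 15.0
time: 78.78
ee_pos: [0.4242, -0.2319, 0.0513]
eef_rot: [0.75, 0.661, 0.006, -0.001]
ft_force: [0.3, -1.5, -0.0]
width: 0.034
grip_force: 0.0
time: 79.4
ee_pos: [0.4197, -0.2623, 0.1292]
eef_rot: [0.75, 0.661, 0.006, -0.001]
ft_force: [-1.5, -0.0, -0.0]
width: 0.0436
grip_force: 0.0
tilt deg (world x,y) [0.42 0.53] tcp [ 0.4197 -0.2623  0.1292] j [-0.324  0.146  0.869  1.953 -0.139  1.096  0.478]
white (273, 188, 23, 25) (array([ 0.4034, -0.2467]), (21.5, 5.9), -52.3) dir -145.4
white (313, 187, 38, 29) (array([ 0.435 , -0.2533]), (30.3, 8.2), 32.6) dir -62.1
white (270, 159, 6, 29) (array([ 0.3974, -0.2269]), (19.0, 3.2), 85.2) dir 168.1
white (346, 156, 8, 34) (array([ 0.4499, -0.2333]), (22.2, 4.7), 78.2) dir -1.8
white (309, 143, 6, 28) (array([ 0.4252, -0.2192]), (17.9, 3.3), 82.7) dir 84.8
white (309, 134, 6, 4) (array([ 0.427 , -0.2056]), (3.2, 1.9), -7.2) dir 83.6
312 166
white (237, 88, 147, 138) (array([ 0.4235, -0.2315]), (87.5, 87.4), 22.9)
disc (273, 130, 77, 80) (array([ 0.4232, -0.233 ]), (59.8, 59.4), 44.3)
dark (42.0, (310, 110, 4, 15), (array([ 0.4282, -0.1956]), (10.2, 2.3), 82.8))
whitebit 135.0 (309, 143, 6, 28) (array([ 0.4252, -0.2192]), (17.9, 3.3), 82.7)
(306, 181, 35, 18) (array([ 0.5961, -0.0251]), (91.0, 43.7), -88.1)
(275, 178, 25, 23) (array([0.599 , 0.0695]), (60.6, 58.9), -87.1)
```

The pointer is at 82.7° and the mark at 82.8°. The bars span 60 mm (two bars, pressed), the handle stands in the tray, and the gripper is clear of everything.

```bash
python3 -m crank '[[[0,0,-1],0],[[0,0,-1],0],[[0,0,0],0],[[0,0,0],0]]' | head -2; python3 -c "from bench import r; print(r.close_job())"
```

```text
time: 80.0
ee_pos: [0.4189, -0.2627, 0.1882]
the job is handed in; nothing more can be done
None
```

I handed the job in at 80 s: both bars are clamped tight, the handle stands in its tray, and the dial is on the long mark; the clutch click I inferred from the turn angle, and I viewed 16 pictures against the limit of 14.

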